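# Open up the soak tub for the dish shift

### The arm

A 6-joint arm with a two-finger parallel gripper is mounted at the origin on the work surface. World frame = base frame: x ahead of the robot, y to its left, z up, the work surface at z = 0. Lengths are in mm, angles in rad, forces in N, time in s.
With the tool pointing down it reaches from about 300 to 775 mm from the base axis. Payload 14.6 kg.
Tool frame: the origin (TCP) lies between the finger pads; the fingertips stand 22 mm ahead of it and the grasp point (between the pads) lies 3 mm ahead of it (finger_overhang is the distance from the TCP to the fingertips, in mm); z points along the fingers, y is the direction in which the jaws open and shut (so a half turn about z gives the same grasp; the last joint's range is limited). The gripper opens to 94 mm and grips with 3 to 60 N. Pads are 16 mm wide; open, the fingers measure 119 mm over their backs; the gripper's body (75 mm by 177 mm) begins 78 mm behind the grasp point.
Start: joints at [-1.374, 0.3, 1.521, -0, 1.321, -0.067], TCP at [143.406, -530.965, 193.446] pointing down, gripper open.
Joint ranges: [-3.03, 3.03], [-0.79, 2.21], [0.23, 2.52], [-1.04, 4.18], [0, 3.07], [-2.55, 2.55]. Speed limits (rad/s): [2.22, 2.22, 2.57, 3.14, 3.14, 3.14].

### API

Orientations are given as [roll, pitch, yaw] about the fixed x, y, z axes, in that order (R = Rz(yaw) Ry(pitch) Rx(roll)).
In Python, from cell import * gives the robot as it stands.
- The arm moves only by the tool jog_arm, never from a script. Its argument "increments" is a list of rows, each a list of 7 numbers: the shift along the tool's x, y, z in cm, then the turn, a rotation vector about the tool's x, y, z in degrees, then the finger opening in cm, from 0 to 9.4. In form: [[x, y, z, wx, wy, wz, grip], ...]. A call has 1 to 20 rows; each row shifts and turns the commanded pose from where the row before left it, along the tool's axes as they then stand; what a row does not reach is not made up. A row lasts 1/8 s, in which the tool goes at most 62.5 mm and 10.7 degrees, less where a joint would pass 70% of its speed; a pose out of reach is approached as far as the arm can. A call is refused whole if a number of a shift passes 6.25 or a number of a turn 10.7, either way. A call with a gripper value outside its range is refused whole. The fingers move at their own pace and stop on an object; "squeeze" is the grip in N (left out, the last holds). Time passes only in rows, so rows that do not move let the fingers close. It gives the time, the measured TCP pose, the force and the opening at its end, in the units of the state.
- read_state(): the state, without advancing time (a new reading comes with each control period).
- camera(name): name is "side" or "top" or "wrist"; returns a dict with "image" (420x560x3 uint8, red, green, blue), "K" (3x3 intrinsics, pixels), "rvec" (rotation vector, rad) and "tvec" (3), from world to camera coordinates, as OpenCV has them. Camera axes: x right, y down, z forward; pixel columns grow to the right and rows downward; lengths in mm; the calibration is good to about 2 mm. A picture is of the moment at which its call begins. There is no depth.
- sign_off(): hands the job in, once; it reports no verdict.
Trained networks look in a picture, given as the dict that the camera call returned (one of the last four; its "shot" number tells which), for a name from the list of things; names that differ only in an ending like _2 or _b are one class to them, and where a whole thing is asked for, a point or a joint stands for the part that bears it (a point fixed in the world has none). Each returns a list of dicts, best first, with "conf" (0 to 1); they miss things now and then, are a little off and sometimes report something else, mostly with a low value. They report only what shows in the picture. A call takes as long as a camera call. They do not tell look-alikes from the thing itself.
- recognise(picture, name): "centre" ([x, y, z] in mm, in the coordinates of the camera as it stood for that picture, good to about 4 mm: the middle of the surface that is visible of it).
- regions_of(picture, name): "mask" (420x560 bool, what is visible of it).
The state is a dict: "clock": time; "joints": joint angles; "qd": joint speeds; "effort": joint torques, N m; "eef_pos": TCP position; "eef_rot": TCP orientation; "wrist_force": force on the tool from outside, world axes, zero at the start; "moment": the same for the moment, N m; "finger_gap": finger opening in mm.
Only numpy, scipy, OpenCV 4.12 (cv2) and the standard library are available. Lean on these libraries where they do the work, as an engineer would, in place of code of your own. Each camera call takes 0.05 s, during which the arm holds its last target.

### The job

Get the soak tub ready for the shift: turn the clamp knob to free the keeper slide and pull the slide fully back off the lid, then swing the lid up to vertical on its hinge pins, lift it straight up off them and stand it on its hinge edge, handle up, in the slot of the wire drain rack. Put every dirty utensil lying on the drainboard (brush, scoop, scraper, tongs: whichever are there) into the open tub, and clamp the knob tight again with the slide left fully back. Do not disturb the other things on the drainboard.

Things in the scene. Friction and masses are not known exactly. Their poses are not given: they have to be found in the camera images.
- tub: Fixed open aluminium soak tub, 150 (x) x 210 (y) x 75 mm high, walls and floor 5 mm, inside 140 x 200 x 70 mm. Origin: centre of its underside, on the drainboard; x points to its hinge side (away from the robot, give or take the yaw), y left, z up. A grey keeper block stands against its -y end (x -35..35, y -240..-110, up to z 78 mm) and carries the slide and the knob.
- tub_pins (a point): Midway between the two fixed hinge pins, on their axis: 95 mm in +x and 77.5 mm above the tub's origin. Pins 8 mm round along the tub's y, at y +-52..90 mm, with a bracket at each inner end. Behind them two steel stops (tub x 104..112, y +-30, up to z 137 mm) catch the open lid about 6 degrees past vertical.
- slide (a joint): Position of the flat steel keeper slide in m: 0 = its tongue overlaps the lid's -y edge by 25 mm and holds the lid down, 0.05 = fully back (moves along the tub's -y). The lid is free beyond about 0.03. About 2 N of friction. The clamp locks it, with a few mm of play, either home (below 0.01) or fully back (above 0.043); in between the knob cannot be closed.
- slide_tab (a point): Upright pull tab on the slide's outer end, 10 mm thick along the tub's y, 30 mm wide along x, z 93..138 mm. This point, in its middle, is 121 mm above the drainboard and moves with the slide.
- knob (a joint): Angle of the clamp knob in rad: 0 = clamped tight (its grip bar lies across the slide, along the tub's x), grows counter-clockwise seen from above, free beyond about 1.2, stop at 1.5 (bar almost in line with the slide). Stays where it is left; turns with about 0.1 N m.
- knob_grip (a point): On the knob's upright axis, in its black grip bar 60 long x 14 wide x 32 mm tall (z 103..135 mm): 123 mm above the drainboard, 12 mm below the bar's top. Its x axis runs along the bar.
- lid: Loose aluminium lid, plate 150 (x) x 210 (y) x 5 mm, 0.35 kg. Origin: centre of the plate's underside; axes as the tub's when closed (then 75 mm above the tub's origin). A 10 mm deep flange under its front edge stops it sliding forward until raised. It falls shut if let go before vertical; just past vertical it leans on the stops and stays on its pins.
- lid_handle (a point): Middle of the lid's straight round handle bar, 12 mm thick, along the lid's y, clear for 80 mm between its arms, in the lid's plane 45 mm in front (-x) of the plate's edge and 215 mm from the hinge axis. A gripper pointing straight down, closing across the bar, can hold it through the whole swing, the bar turning in the grip.
- lid_hooks (a point): Point in the lid midway between its two hinge hooks (at lid y +-75 mm, 12 mm wide, 23 mm thick); within about 2 mm of tub_pins while hinged. The hooks' slots, 11 mm wide, open to the lid's +x; their tips reach 17 mm beyond this point, so the vertical lid must rise 25 mm to clear the pins.
- rack: Fixed wire drain rack on a 90 (x) x 270 (y) mm base 6 mm thick. Origin: centre of its underside; the slot runs along y. Bars of 8 mm along both sides: at z 30 mm the slot is 36 mm clear, at z 95 mm (the top) 40 mm clear. The slot's floor is the top of the base. The lid stands in it with lid y along the rack's y.
- brush: Loose white-backed scrubbing brush 160 x 36 x 40 mm, bristles down. Origin: centre of its underside, x along its length, z up. Grip across its y at the middle of its back, 36 mm wide, 29 mm up.
- scoop: Loose scoop, open box bowl 75 x 50 x 32 mm to +x and black handle to -x, 165 mm long overall. Origin: under its middle, x along its length. Grip across its y on the handle at x = -15 mm, 22 mm wide, 21 mm up.
- scraper: Loose pan scraper, white handle 100 x 26 x 24 mm to -x and flat steel blade 65 x 52 x 5 mm to +x, 163 mm overall. Origin: under its middle, x along its length. Grip across its y on the handle at x = -10 mm, 26 mm wide, 21 mm up.
- tongs: Loose steel tongs latched shut (rigid), 160 mm long, up to 34 mm wide, 22 mm tall. Origin: under their middle, x along the length. Grip across their y at the middle, 28 mm wide, 21 mm up.
- soap: Bystander: white bottle, 68 mm diameter, 170 mm tall. Origin under its centre.
- jar: Bystander: grey jar, 64 mm diameter, 85 mm tall. Origin under its centre.
- beaker: Bystander: low grey cup, 64 mm rim, 45 mm tall. Origin under its centre.
- pan: Bystander: metal bowl, 90 mm rim, 60 mm tall. Origin under its centre.
- scourer: Bystander: stiff scouring block 90 x 60 x 30 mm. Origin under its centre.
- mug: Bystander: white mug, 76 mm rim, 85 mm tall. Origin under its centre.
There are look-alikes about, which are no part of the job. Leave any orange look-alike of the scraper alone.

How it is judged (in metres and radians):
On the way, in this order (a step that is already met when the one before it is completed fails the run):
1. the clamp knob is turned free (value of joint knob above 1.15 rad and value of joint slide below 0.02 m), for 0.1 s.
2. the slide is pulled back off the lid (value of joint slide above 0.04 m), for 0.1 s.
3. the lid is raised to vertical, still on its pins (angle between lid's own z axis and vertical above 1.35 rad and distance between lid_hooks and tub_pins below 0.014 m), for 0.1 s.
4. the upright lid is lifted clear of its pins (z of lid_hooks in the frame of tub above 0.102 m and angle between lid's own z axis and vertical above 1.1 rad), for 0.1 s.
At the end, for the whole second after the job is handed in: Lid at rest on its hinge edge in the rack slot, handle up, within 25 degrees of vertical and 60 mm of the slot's middle; every utensil present at rest inside the tub (origin within the walls, below 70 mm); slide at least 40 mm back; knob clamped (below 0.25 rad) (value of joint slide above 0.04 m and value of joint knob below 0.25 rad and angle between lid's own z axis and vertical between 1.13 and 2.01 rad and z of lid_handle in the frame of rack above 0.15 m and z of lid_hooks in the frame of rack below 0.05 m and x of lid_hooks in the frame of rack between -0.03 and 0.03 m and y of lid_hooks in the frame of rack between -0.06 and 0.06 m and linear speed of each of lid, brush, scoop, scraper, tongs below 0.03 m/s and x of brush in the frame of tub between -0.075 and 0.075 m and y of brush in the frame of tub between -0.105 and 0.105 m and z of brush in the frame of tub between -0.002 and 0.07 m and x of scoop in the frame of tub between -0.075 and 0.075 m and y of scoop in the frame of tub between -0.105 and 0.105 m and z of scoop in the frame of tub between -0.002 and 0.07 m and x of scraper in the frame of tub between -0.075 and 0.075 m and y of scraper in the frame of tub between -0.105 and 0.105 m and z of scraper in the frame of tub between -0.002 and 0.07 m and x of tongs in the frame of tub between -0.075 and 0.075 m and y of tongs in the frame of tub between -0.105 and 0.105 m and z of tongs in the frame of tub between -0.002 and 0.07 m); the robot touches nothing.
It fails at once if a bystander is moved more than 4 cm (distance of any of soap, jar, beaker, pan, scourer, mug from where it was at the start of the episode above 0.04 m).
Of brush, scoop, scraper, tongs only 2 to 4 are there at a start; the rules pass over those that are not, and their reading is None.
At some moment in a run one of brush, scoop, scraper, tongs may be knocked a few centimetres aside while the robot is not near it.
It also fails if it takes over 210 s, if anything falls off the work surface, if the arm or the gripper's body presses on something with over 40 N, if the wrist force passes 120 N, or if a joint passes its speed limit or range.

## Working session

There is one attempt and no reset: what is moved stays moved. The work goes in short steps, Python scripts to look and compute and a tool call to move; the robot and the scene stay as the last step left them, time stands still between calls to the robot, and variables do not carry over. Pictures are saved under pics/ and viewed, and the job is handed in when it is done.

Besides the shell and the picture viewer there is one more tool, called after ">>>" in YAML: its name, and indented under it one key for each argument. jog_arm: Moves the arm, as the interface text tells. Its arguments: {"type":"object","properties":{"increments":{"type":"array"},"squeeze":{"type":"number"}},"required":["increments"]}

```bash
ls; mkdir -p pics; cat > h.py <<'E'
from cell import *
import numpy as np, cv2
def snap(n,fn):
    c=camera(n); cv2.imwrite('pics/'+fn+'.png',c['image'][:,:,::-1]); return c
def cam2w(c,p):
    R,_=cv2.Rodrigues(np.array(c['rvec'],float)); return R.T@(np.array(p,float)-np.array(c['tvec'],float).ravel())
def pix2w(c,u,v,z):
    R,_=cv2.Rodrigues(np.array(c['rvec'],float)); t=np.array(c['tvec'],float).ravel()
    d=R.T@(np.linalg.inv(c['K'])@np.array([u,v,1.])); o=-R.T@t
    return o+d*(z-o[2])/d[2]
def w2pix(c,p):
    q,_=cv2.projectPoints(np.array(p,float).reshape(-1,1,3),np.array(c['rvec'],float),np.array(c['tvec'],float),np.array(c['K']),None); return q.reshape(-1,2)
E
python3 - <<'E'
from h import *
for n in ['top','side']:
    c=snap(n,n+'0')
    if 1:
        for o in 'tub slide slide_tab knob knob_grip lid lid_handle lid_hooks rack brush scoop scraper tongs soap jar beaker pan scourer mug'.split():
            for r in recognise(c,o)[:3]:
                print(n,o,round(r['conf'],2),cam2w(c,r['centre']).round(0), w2pix(c,cam2w(c,r['centre'])).round(0)[0])
print(read_state())
E
```

```text
pics
top tub 0.86 [ 586. -139.   78.] [298. 185.]
top tub 0.24 [ 600. -157.   91.] [304. 179.]
top slide 0.7 [ 601. -155.   95.] [303. 179.]
top slide 0.18 [610.   5.  82.] [252. 177.]
top slide_tab 0.7 [ 600. -159.   92.] [304. 179.]
top knob 0.68 [ 564. -160.  135.] [306. 189.]
top knob_grip 0.62 [ 568. -153.  132.] [304. 188.]
top knob_grip 0.37 [749. 233.  28.] [183. 137.]
top lid 0.91 [609.   5.  83.] [252. 177.]
top lid 0.16 [ 716. -279.   37.] [340. 147.]
top lid_handle 0.68 [601.   7.  79.] [252. 180.]
top lid_handle 0.55 [748. 235.  28.] [183. 138.]
top lid_handle 0.21 [420.  73.  27.] [232. 237.]
top lid_hooks 0.93 [602.   7.  78.] [252. 180.]
top lid_hooks 0.28 [ 599. -159.   95.] [305. 180.]
top lid_hooks 0.28 [ 486. -472.  115.] [406. 215.]
top rack 0.78 [509. 314.  11.] [159. 211.]
top brush 0.69 [431. -98.  43.] [285. 234.]
top scoop 0.81 [330. 302.  15.] [162. 266.]
top scraper 0.9 [ 218. -344.    3.] [359. 298.]
top scraper 0.72 [696. 320.  31.] [156. 153.]
top scraper 0.7 [ 405. -306.    5.] [347. 242.]
top tongs 0.7 [431. -97.  41.] [285. 234.]
top tongs 0.53 [418.
[... 2064 characters left out ...]
ug 0.36 [ 605. -420.   54.] [301. 160.]
{'clock': 2.0, 'joints': array([-1.37358226e+00,  2.99879910e-01,  1.52101509e+00,  1.34626263e-05,
        1.32068850e+00, -6.65934467e-02]), 'qd': array([-0.00016731, -0.00069115,  0.00088173, -0.00279212, -0.00095787,
       -0.00012693]), 'effort': array([ 3.34004858e-05, -5.31658995e+01, -3.52915049e+01,  7.08700810e-02,
        2.13021145e-02, -6.80425870e-06]), 'eef_pos': array([ 143.41880898, -530.95899916,  193.45021604]), 'eef_rot': array([ 3.14158265e+00, -1.24054534e-05,  2.63804177e-01]), 'wrist_force': array([-0.0080534 , -0.16748186,  0.50097178]), 'moment': array([ 0.02000931,  0.00520338, -0.01530409]), 'finger_gap': 94.07609359726659}
```

View pics/top0.png

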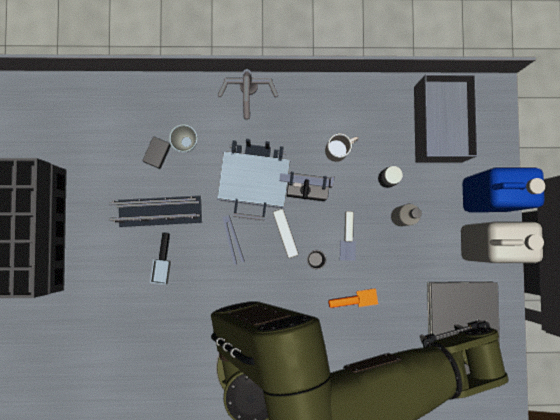

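View pics/side0.png

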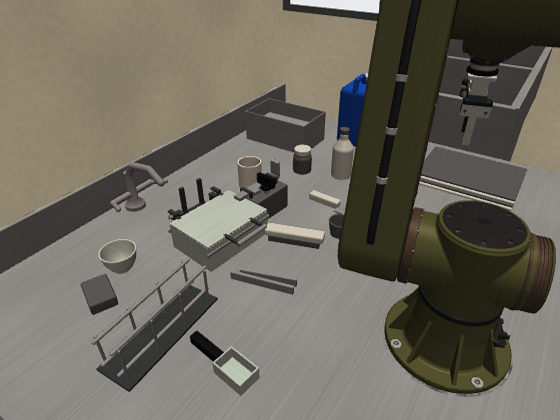

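```bash
python3 - <<'E'
from h import *
c=camera('top')
im=c['image'][:,:,::-1]
cv2.imwrite('pics/crop1.png',cv2.resize(im[130:280,100:300][:, :],(800,600),interpolation=cv2.INTER_CUBIC))
cv2.imwrite('pics/crop2.png',cv2.resize(im[130:280,210:410],(800,600),interpolation=cv2.INTER_CUBIC))
for n,z in [('lid',80),('rack',3),('tongs',20),('brush',40),('scoop',20),('scraper',10),('slide',90),('knob',135)]:
    for r in regions_of(c,n)[:3]:
        m=r['mask'].astype(np.uint8); ys,xs=np.nonzero(m)
        cn=max(cv2.findContours(m,0,2)[0],key=cv2.contourArea)
        b=cv2.boxPoints(cv2.minAreaRect(cn))
        w=np.array([pix2w(c,u,v,z) for u,v in b])
        e=[w[1]-w[0],w[2]-w[1]]; e.sort(key=lambda q:-np.linalg.norm(q))
        print(n,round(r['conf'],2),len(xs),'ctr',w.mean(0).round(0),'len',[round(np.linalg.norm(q)) for q in e],'ang long',np.degrees(np.arctan2(e[0][1],e[0][0])).round(1), b.mean(0))
E
```

```text
lid 0.94 3343 ctr [599.   2.  80.] len [240, 211] ang long -7.3 [253.32898 180.47768]
rack 0.72 2315 ctr [511. 327.   3.] len [296, 93] ang long -86.8 [155.62415 210.61032]
tongs 0.73 106 ctr [ 582. -166.   20.] len [60, 26] ang long -0.5 [305. 188.]
tongs 0.56 211 ctr [417.  72.  20.] len [156, 27] ang long -161.2 [232.6209  238.64427]
brush 0.78 523 ctr [436. -99.  40.] len [156, 36] ang long -161.9 [285.3     232.40002]
brush 0.57 605 ctr [ 721. -279.   40.] len [113, 76] ang long -33.9 [339.5769 144.8846]
scoop 0.97 692 ctr [356. 305.  20.] len [169, 62] ang long -3.3 [160.78319 257.75226]
scraper 0.76 532 ctr [ 216. -319.   10.] len [161, 52] ang long -82.4 [352.36    299.02002]
scraper 0.7 513 ctr [ 427. -306.   10.] len [159, 50] ang long 179.2 [347.5 235. ]
knob 0.67 1646 ctr [ 574. -159.  135.] len [165, 82] ang long -97.5 [305.66718 185.9958 ]
```

View pics/crop1.png

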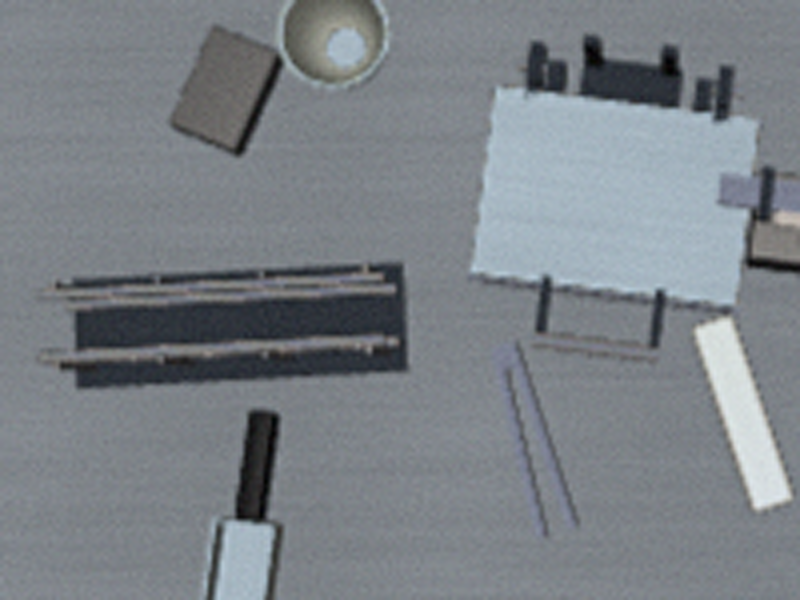

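View pics/crop2.png

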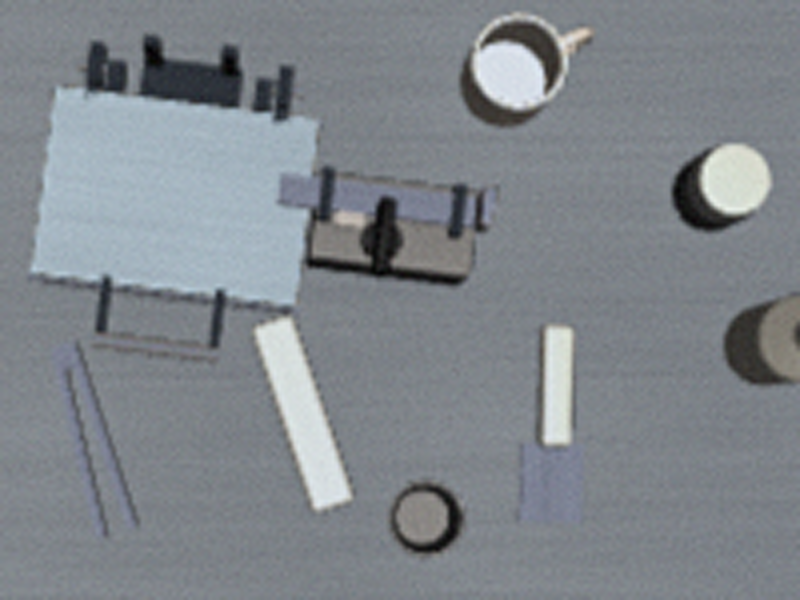

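```bash
python3 - <<'E'
from h import *
c=camera('top')
f=lambda u,v,z,ox=210:pix2w(c,u/4+ox-0.375,v/4+130-0.375,z)
L=np.array([f(55,88,80),f(318,120,80),f(295,303,80),f(32,273,80)])
print(L.round(0)); print('ctr',L.mean(0))
for a in range(4): print(np.linalg.norm(L[a]-L[(a+1)%4]))
d=L[0]-L[1]; d2=L[3]-L[2]; print('y ang-90',[np.degrees(np.arctan2(q[1],q[0]))-90 for q in (d,d2,L[0]+L[1]-L[2]-L[3])])
print('knob ends',f(387,200,135),f(381,272,135),'tab',f(482,210,138))
print('handle',f(98,346,80),f(216,357,80))
print('tongs',f(65,345,22),f(106,535,22),f(137,525,22))
w=camera('wrist'); cv2.imwrite('pics/w0.png',w['image'][:,:,::-1]); print(w['K'],w['rvec'],w['tvec'],cam2w(w,[0,0,0]))
E
```

```text
[[ 691.   96.   80.]
 [ 665. -112.   80.]
 [ 520.  -92.   80.]
 [ 544.  114.   80.]]
ctr [604.95622493   1.67933257  80.        ]
209.5479336343463
146.72122073031147
208.15834960964656
147.90775665664574
y ang-90 [np.float64(-7.071732660543461), np.float64(-6.744200796231269), np.float64(-97.21075543542818)]
knob ends [ 593.31224323 -161.43615316  135.        ] [ 538.33801905 -156.39831494  135.        ] tab [ 585.06471179 -233.42475402  138.        ]
handle [486.37608153  62.5185447   80.        ] [477.30692701 -30.04557989  80.        ]
tongs [490.86919345  94.27377133  22.        ] [335.91415118  60.89746091  22.        ] [343.84913197  35.72007397  22.        ]
[[316.59171953   0.         280.69547453]
 [  0.         316.59171953 209.77485283]
 [  0.           0.           1.        ]] [-2.31949936  1.77569102  0.23906705] [-549.267654    -28.25929779  391.55852502] [ 216.56168362 -510.84154822  384.64733452]
```

```bash
cat >> h.py <<'E'
from scipy.spatial.transform import Rotation as Ro
TY=-7.0
def plan(p,yaw=None,n=None,vmax=50):
    """rotation rows first (about tool z), then translation in tool axes; tool pointing down"""
    s=read_state(); R=Ro.from_euler('xyz',s['eef_rot']); 
    y0=np.degrees(s['eef_rot'][2])
    if yaw is None: yaw=y0
    dy=(yaw-y0+180)%360-180
    print('at',s['eef_pos'].round(1),'rot',np.degrees(s['eef_rot']).round(1),'gap',round(s['finger_gap'],1),'t',round(s['clock'],1),'j',s['joints'].round(2))
    wz=-dy; nr=int(np.ceil(abs(wz)/10))
    print('wz total',wz.round(1),'rows',nr,'per',(wz/max(nr,1)).round(2))
    R2=Ro.from_euler('xyz',[np.pi,0,np.radians(yaw)])
    d=R2.inv().apply(np.array(p)-s['eef_pos'])
    n=n or max(1,int(np.ceil(np.linalg.norm(d)/vmax)))
    print('shift cm total',(d/10).round(2),'n',n,'per',(d/10/n).round(3))
E
python3 - <<'E'
from h import *
plan([500,-80,330],TY)
E
```

```text
at [ 143.4 -531.   193.4] rot [180.    0.   15.1] gap 94.2 t 2.5 j [-1.37  0.3   1.52 -0.    1.32 -0.07]
wz total 22.1 rows 3 per 7.37
shift cm total [ 29.9  -49.11 -13.66] n 12 per [ 2.491 -4.092 -1.138]
```

>>> jog_arm:
  increments:
    - [0,0,-4.5,0,0,7.4,5]
    - [0,0,-4.5,0,0,7.4,5]
    - [0,0,-4.7,0,0,7.3,5]
    - [2.3,-3.78,0,0,0,0,5]
    - [2.3,-3.78,0,0,0,0,5]
    - [2.3,-3.78,0,0,0,0,5]
    - [2.3,-3.78,0,0,0,0,5]
    - [2.3,-3.78,0,0,0,0,5]
    - [2.3,-3.78,0,0,0,0,5]
    - [2.3,-3.78,0,0,0,0,5]
    - [2.3,-3.78,0,0,0,0,5]
    - [2.3,-3.78,0,0,0,0,5]
    - [2.3,-3.78,0,0,0,0,5]
    - [2.3,-3.78,0,0,0,0,5]
    - [2.3,-3.78,0,0,0,0,5]
    - [2.3,-3.78,0,0,0,0,5]
    - [0,0,0,0,0,0,5]
  squeeze: 25

```text
clock: 4.68
eef_pos: [500.9, -77.7, 329.9]
eef_rot: [-3.141, 0.001, -0.119]
wrist_force: [-0.8, -0.3, -0.9]
finger_gap: 50.3
```

```bash
python3 - <<'E'
from h import *
c=snap('wrist','w1')
for o in 'slide_tab knob_grip lid lid_handle lid_hooks'.split():
    for r in recognise(c,o)[:2]:
        print(o,round(r['conf'],2),cam2w(c,r['centre']).round(0), w2pix(c,cam2w(c,r['centre'])).round(0)[0])
print(read_state()['eef_pos'])
E
```

```text
slide_tab 0.72 [ 598. -168.   96.] [342.  98.]
knob_grip 0.57 [690. 300.  25.] [ 8. 75.]
knob_grip 0.44 [740. 245.  37.] [27. 30.]
lid 0.56 [608.   5.  78.] [210. 107.]
lid_handle 0.57 [607.   5.  83.] [209. 108.]
lid_hooks 0.69 [ 336. -208.   24.] [368. 260.]
lid_hooks 0.58 [609.   3.  82.] [211. 106.]
[499.57250855 -80.32981126 330.70362721]
```

View pics/w1.png

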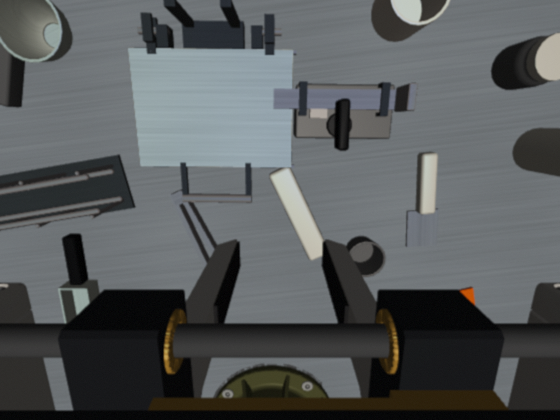

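```bash
python3 - <<'E'
from h import *
c=camera('wrist'); im=c['image'][:,:,::-1]
cv2.imwrite('pics/w1c.png',cv2.resize(im[0:210,120:420],(800,560),interpolation=cv2.INTER_CUBIC))
E
```

```text
(no output)
```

View pics/w1c.png

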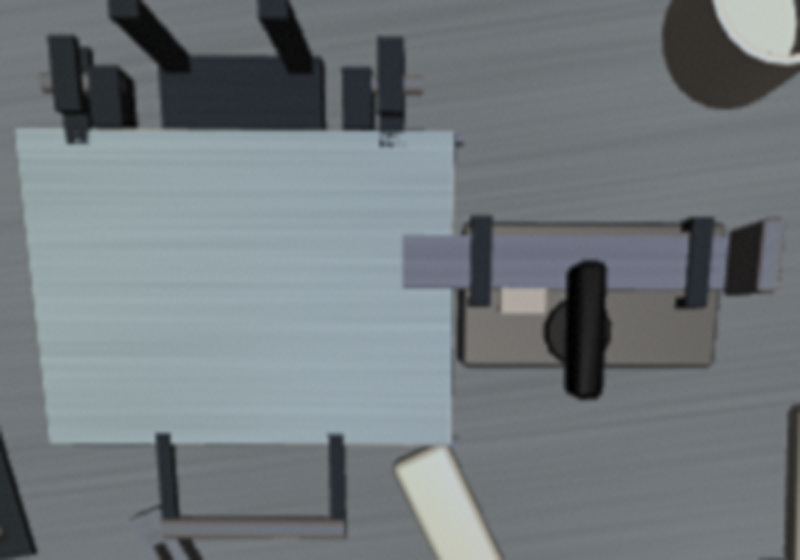

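```bash
cat > m.py <<'E'
from h import *
E
python3 - <<'E'
from h import *
c=camera('wrist'); s=8/3
f=lambda u,v,z:pix2w(c,(u+.5)/s+120-.5,(v+.5)/s-.5,z)
L=np.array([f(16,129,80),f(455,131,80),f(452,442,80),f(49,442,80)])
print(L.round(0)); print('ctr',L.mean(0))
for a in range(4): print(np.linalg.norm(L[a]-L[(a+1)%4]))
for d in (L[0]-L[1],L[3]-L[2]): print(np.degrees(np.arctan2(d[1],d[0]))-90)
print('knob top ends',f(592,263,135),f(586,398,135))
print('tab top', f(766,220,138),f(772,291,138), f(740,225,95),f(740,292,95))
print('handle',f(162,527,84),f(346,527,84))
E
```

```text
[[ 691.   95.   80.]
 [ 664. -112.   80.]
 [ 517.  -94.   80.]
 [ 543.  115.   80.]]
ctr [603.76797202   0.98263369  80.        ]
209.14979650068068
147.94693742403862
210.696906767
148.89258575775276
-7.295095529544781
-7.039392937967705
knob top ends [ 593.93005556 -162.51318349  135.        ] [ 536.71998034 -155.65724095  135.        ]
tab top [ 601.95726999 -236.49256688  138.        ] [ 572.74301546 -238.53984998  138.        ] [ 604.2910137  -240.72088825   95.        ] [ 573.94567128 -239.91765789   95.        ]
handle [491.85782113  64.51730403  84.        ] [479.86708056 -32.66516121  84.        ]
```

```bash
python3 - <<'E'
from h import *
plan([565.5,-159,230],-7.1,3)
E
```

```text
at [499.7 -80.1 330.7] rot [180.  -0.  -7.] gap 49.8 t 5.1 j [-0.23  0.13  1.41 -0.    1.6   1.46]
wz total 0.1 rows 1 per 0.06
shift cm total [ 7.51  7.01 10.07] n 3 per [2.502 2.337 3.356]
```

>>> jog_arm:
  increments:
    - [2.5,2.34,3.36,0,0,0,5]
    - [2.5,2.34,3.36,0,0,0,5]
    - [2.5,2.34,3.36,0,0,0,5]
    - [0,0,2.5,0,0,0,5]
    - [0,0,2.5,0,0,0,5]
    - [0,0,2.5,0,0,0,5]
    - [0,0,2.5,0,0,0,5]
    - [0,0,0,0,0,0,5]
    - [0,0,0,0,0,0,1]
    - [0,0,0,0,0,0,1]
    - [0,0,0,0,0,0,1]
    - [0,0,0,0,0,0,1]
  squeeze: 20

```text
clock: 6.58
eef_pos: [566.0, -158.4, 130.0]
eef_rot: [3.142, -0.0, -0.122]
wrist_force: [-0.3, 0.4, -0.1]
finger_gap: 12.9
```

>>> jog_arm:
  increments:
    - [0,0,0,0,0,-7,1]
    - [0,0,0,0,0,-7,1]
    - [0,0,0,0,0,-7,1]
    - [0,0,0,0,0,-7,1]
    - [0,0,0,0,0,-7,1]
    - [0,0,0,0,0,-7,1]
    - [0,0,0,0,0,-7,1]
    - [0,0,0,0,0,-7,1]
    - [0,0,0,0,0,-7,1]
    - [0,0,0,0,0,-7,1]
    - [0,0,0,0,0,-7,1]
    - [0,0,0,0,0,-7,1]
    - [0,0,0,0,0,0,1]
    - [0,0,0,0,0,0,1]

```text
clock: 8.32
eef_pos: [565.9, -158.4, 129.7]
eef_rot: [3.142, -0.0, 1.341]
wrist_force: [-0.5, 0.7, -0.2]
finger_gap: 10.2
```

>>> jog_arm:
  increments:
    - [0,0,0,0,0,0,4]
    - [0,0,0,0,0,0,4]
    - [0,0,-2.5,0,0,0,4]
    - [0,0,-2.5,0,0,0,4]
    - [0,0,-4,0,0,0,4]
    - [0,0,-3,0,0,0,4]
    - [0,0,0,0,0,0,4]

```text
clock: 9.2
eef_pos: [566.5, -158.6, 251.9]
eef_rot: [3.138, 0.0, 1.344]
wrist_force: [0.1, 0.1, -0.5]
finger_gap: 39.9
```

```bash
python3 - <<'E'
from h import *
c=snap('wrist','w2');c=snap('top','t2'); cv2.imwrite('pics/t2c.png',cv2.resize(c['image'][140:240,210:350,::-1],(800,571),interpolation=cv2.INTER_CUBIC))
E
```

```text
(no output)
```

View pics/w2.png

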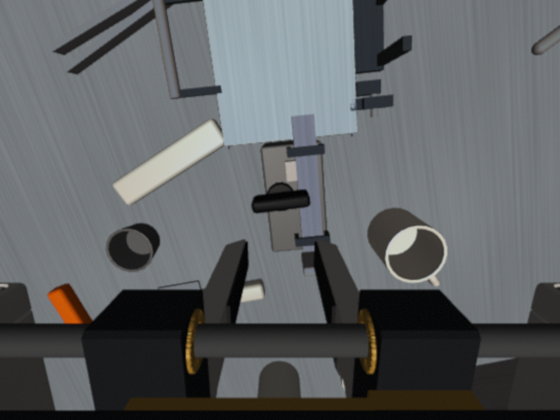

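View pics/t2c.png

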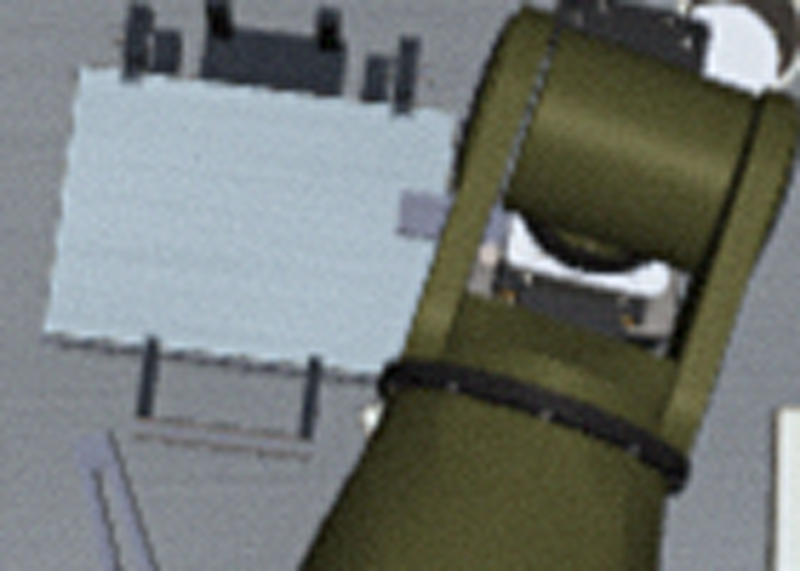

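```bash
python3 - <<'E'
from h import *
c=camera('wrist')
for z in (103,120,135): print(z,pix2w(c,255,203,z).round(0),pix2w(c,308,200,z).round(0))
print(w2pix(c,[[565.5,-159,120],[566,-158.4,108],[604,1.3,80]]))
s=read_state();print(s['eef_pos'],s['finger_gap'],s['joints'])
E
```

```text
103 [ 536. -159.  103.] [ 593. -169.  103.]
120 [ 538. -155.  120.] [ 592. -164.  120.]
135 [ 540. -152.  135.] [ 592. -161.  135.]
[[281.6505427  200.68854283]
 [281.95743941 197.43866714]
 [283.13309803  35.077989  ]]
[ 565.48619718 -158.29017513  248.36164131] 39.72963076181907 [-3.35298399e-01  3.51417108e-01  1.32642897e+00 -5.54334882e-06
  1.46554799e+00 -1.08375258e-01]
```

```bash
python3 - <<'E'
from h import *
c=camera('wrist'); s=read_state(); R=Ro.from_euler('xyz',s['eef_rot'])
for dz in (-20,0,22):
  for dx in (-8,8):
    print(dz,dx,w2pix(c,[s['eef_pos']+R.apply([dx,y,dz]) for y in (-20,20)]).round(0).tolist())
im=c['image'][:,:,::-1]
cv2.imwrite('pics/w3c.png',cv2.resize(im[120:320,160:400],(800,667),interpolation=cv2.INTER_CUBIC)[:600])
E
```

```text
-20 -8 [[248.0, 272.0], [316.0, 272.0]]
-20 8 [[248.0, 246.0], [317.0, 246.0]]
0 -8 [[251.0, 258.0], [313.0, 258.0]]
0 8 [[251.0, 235.0], [313.0, 235.0]]
22 -8 [[254.0, 245.0], [310.0, 245.0]]
22 8 [[254.0, 224.0], [310.0, 224.0]]
```

View pics/w3c.png

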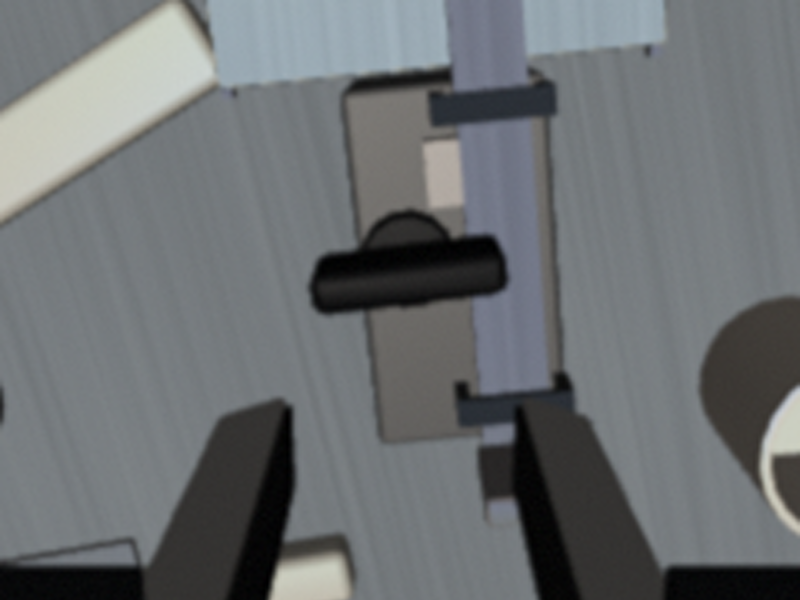

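```bash
python3 - <<'E'
from h import *
c=camera('side'); s=read_state(); R=Ro.from_euler('xyz',s['eef_rot'])
P=w2pix(c,[s['eef_pos']+R.apply([0,y,dz]) for dz in (-60,-20,0,22) for y in (-20,20)]);print(P.round(0).tolist(), s['eef_pos'])
im=c['image'][:,:,::-1].copy()
u,v=P[4:6].mean(0).astype(int)
a=cv2.resize(im[v-70:v+80,u-100:u+100],(800,600),interpolation=cv2.INTER_CUBIC)
for i,p in enumerate(P): cv2.circle(a,tuple(int(x) for x in ((p-[u-100,v-70])*4)),3,(0,0,255) if i>5 else (0,255,0),-1)
cv2.imwrite('pics/s3c.png',a)
E
```

```text
[[269.0, 119.0], [258.0, 115.0], [269.0, 134.0], [259.0, 129.0], [269.0, 141.0], [259.0, 136.0], [269.0, 149.0], [259.0, 144.0]] [ 565.52577218 -158.28420213  248.36345534]
```

View pics/s3c.png

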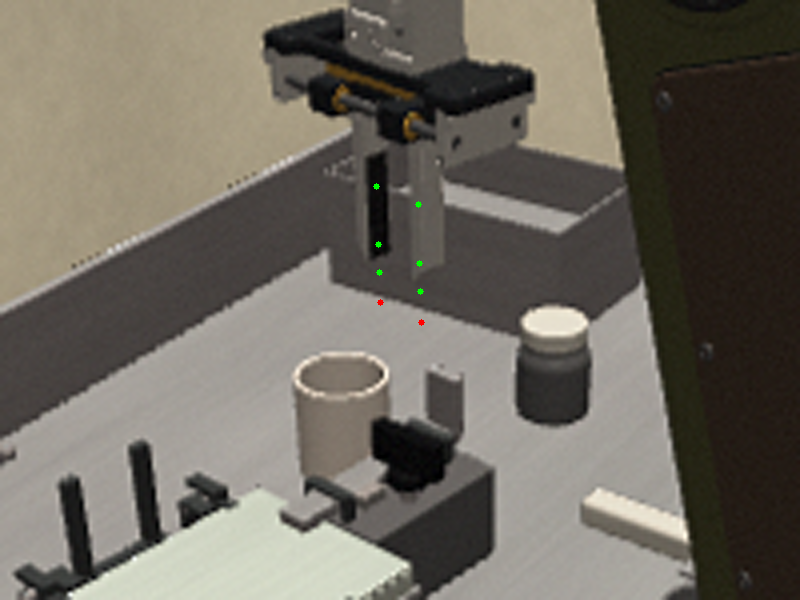

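```bash
python3 - <<'E'
import cell
print([x for x in dir(cell) if not x.startswith('_')], getattr(cell,'finger_overhang',None))
print(cell.read_state().keys())
from h import *
plan([565.5,-159,150],-7.1)
E
```

```text
['Unreachable', 'camera', 'finger_overhang', 'read_state', 'recognise', 'regions_of', 'sign_off'] 22.0
dict_keys(['clock', 'joints', 'qd', 'effort', 'eef_pos', 'eef_rot', 'wrist_force', 'moment', 'finger_gap'])
at [ 565.5 -158.3  248.4] rot [-179.9   -0.    77. ] gap 40.1 t 9.4 j [-0.34  0.35  1.33  0.    1.47 -0.11]
wz total 84.1 rows 9 per 9.34
shift cm total [0.01 0.07 9.84] n 2 per [3.000e-03 3.600e-02 4.918e+00]
```

>>> jog_arm:
  increments:
    - [0,0,1,0,0,9.34,4]
    - [0,0,1,0,0,9.34,4]
    - [0,0,1,0,0,9.34,4]
    - [0,0,1,0,0,9.34,4]
    - [0,0,1,0,0,9.34,4]
    - [0,0,1,0,0,9.34,4]
    - [0,0,1,0,0,9.34,4]
    - [0,0,1,0,0,9.34,4]
    - [0,0.07,1,0,0,9.34,4]
    - [0,0,1.5,0,0,0,4]
    - [0,0,1.5,0,0,0,4]
    - [0,0,1,0,0,0,4]
    - [0,0,1,0,0,0,4]
    - [0,0,0.8,0,0,0,4]
    - [0,0,0,0,0,0,4]

```text
clock: 11.32
eef_pos: [565.7, -159.0, 101.2]
eef_rot: [-3.141, 0.001, -0.123]
wrist_force: [-0.1, 0.6, 0.1]
finger_gap: 39.9
```

```bash
python3 - <<'E'
from h import *
c=camera('side')
im=c['image'][:,:,::-1].copy()
cv2.imwrite('pics/s4c.png',cv2.resize(im[100:250,160:360],(800,600),interpolation=cv2.INTER_CUBIC))
s=read_state();print(s['eef_pos'],s['wrist_force'])
E
```

```text
[ 565.91323891 -159.10043437  101.65846173] [-0.4246447   0.48321941 -0.24863767]
```

View pics/s4c.png

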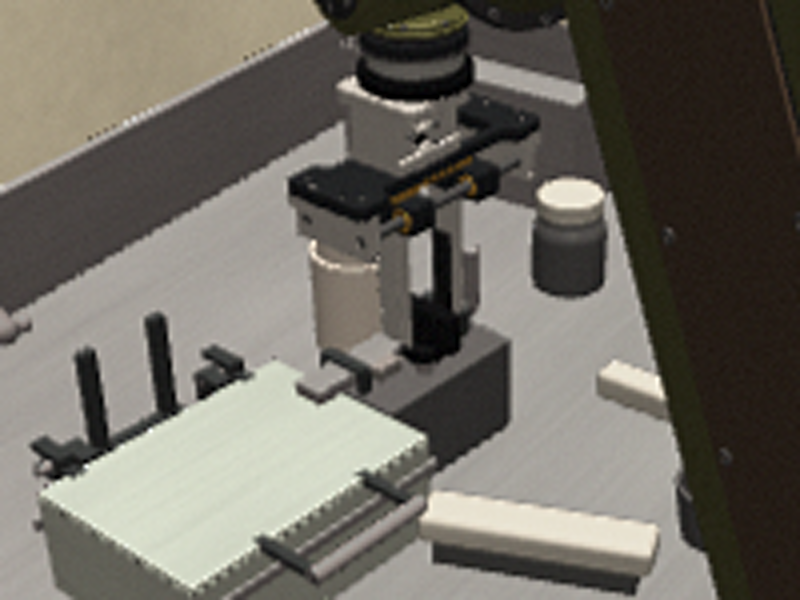

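>>> jog_arm:
  increments:
    - [0,0,0,0,0,0,0.8]
    - [0,0,0,0,0,0,0.8]
    - [0,0,0,0,0,0,0.8]
    - [0,0,0,0,0,0,0.8]
    - [0,0,0,0,0,0,0.8]

```text
clock: 12.0
eef_pos: [565.8, -160.2, 102.0]
eef_rot: [3.14, -0.001, -0.123]
wrist_force: [-1.6, -6.8, 1.0]
finger_gap: 14.0
```

>>> jog_arm:
  increments:
    - [0,0.1,0,0,0,0,0.8]
    - [0,0,0,0,0,-7,0.8]
    - [0,0,0,0,0,-7,0.8]
    - [0,0,0,0,0,-7,0.8]
    - [0,0,0,0,0,-7,0.8]
    - [0,0,0,0,0,-7,0.8]
    - [0,0,0,0,0,-7,0.8]
    - [0,0,0,0,0,-7,0.8]
    - [0,0,0,0,0,-7,0.8]
    - [0,0,0,0,0,-7,0.8]
    - [0,0,0,0,0,-7,0.8]
    - [0,0,0,0,0,-7,0.8]
    - [0,0,0,0,0,-7,0.8]
    - [0,0,0,0,0,0,0.8]
    - [0,0,0,0,0,0,0.8]
  squeeze: 20

```text
clock: 13.88
eef_pos: [566.1, -160.8, 102.0]
eef_rot: [3.14, 0.001, 1.343]
wrist_force: [2.1, -6.0, -0.3]
finger_gap: 14.0
```

>>> jog_arm:
  increments:
    - [0,0,0,0,0,0,5]
    - [0,0,0,0,0,0,5]
    - [0,0,-2,0,0,0,6]
    - [0,0,-3,0,0,0,6]
    - [0,0,-3,0,0,0,6]
    - [0,0,-3,0,0,-5.9,6]
    - [0,0,0,0,0,0,6]

```text
clock: 14.75
eef_pos: [566.5, -160.1, 213.7]
eef_rot: [3.138, 0.001, 1.447]
wrist_force: [-0.0, 0.1, -0.4]
finger_gap: 60.3
```

```bash
python3 - <<'E'
from h import *
c=snap('wrist','w5')
print(pix2w(c,0,0,138),w2pix(c,[[602,-240,138],[573,-238,138]]))
plan([588,-240,212],82.9)
E
```

```text
[380.8028746  28.9492052 138.       ] [[329.3002988  290.68333587]
 [298.39446427 292.27181713]]
at [ 565.9 -160.   211.9] rot [179.9   0.   82.8] gap 60.1 t 14.8 j [-0.34  0.37  1.38  0.    1.39 -0.21]
wz total -0.1 rows 1 per -0.11
shift cm total [-7.67  3.18 -0.01] n 2 per [-3.835  1.591 -0.007]
```

View pics/w5.png

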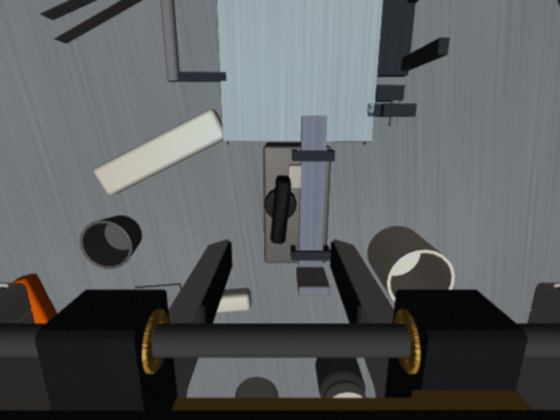

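>>> jog_arm:
  increments:
    - [-3.75,1.6,0,0,0,0,6]
    - [-3.75,1.6,0,0,0,0,6]
    - [0,0,3,0,0,0,6]
    - [0,0,3,0,0,0,6]
    - [0,0,3,0,0,0,6]
    - [0,0,2,0,0,0,6]
    - [0,0,0,0,0,0,2]
    - [0,0,0,0,0,0,2]
    - [0,0,0,0,0,0,2]
    - [0,0,0,0,0,0,2]
    - [0,0,0,0,0,0,2]
  squeeze: 25

```text
clock: 16.18
eef_pos: [588.5, -238.6, 102.4]
eef_rot: [3.14, 0.0, 1.446]
wrist_force: [-0.2, 0.1, 4.9]
finger_gap: 29.5
```

>>> jog_arm:
  increments:
    - [-0.9,0,0,0,0,0,2]
    - [-0.9,0,0,0,0,0,2]
    - [-0.9,0,0,0,0,0,2]
    - [-0.9,0,0,0,0,0,2]
    - [-0.9,0,0,0,0,0,2]
    - [-0.8,0,0,0,0,0,2]
    - [0,0,0,0,0,0,2]
    - [0,0,0,0,0,0,2]

```text
clock: 17.18
eef_pos: [582.1, -288.7, 102.0]
eef_rot: [-3.141, -0.004, 1.447]
wrist_force: [-0.2, 18.0, 8.2]
finger_gap: 30.0
```

```bash
python3 - <<'E'
from h import *
c=camera('wrist'); s=read_state(); R=Ro.from_euler('xyz',s['eef_rot'])
g=s['finger_gap']/2
for dz in (-25,-20,-15,-10,-5):
  print(dz,[w2pix(c,[s['eef_pos']+R.apply([dx,y,dz]) for y in (-g,g)]).round(1).tolist() for dx in (-8,8)],g)
im=c['image'][:,:,::-1]
cv2.imwrite('pics/w6c.png',cv2.resize(im[200:320,200:360],(800,600),interpolation=cv2.INTER_CUBIC))
E
```

```text
-25 [[[256.2, 275.8], [308.0, 275.8]], [[255.7, 249.9], [308.7, 249.9]]] 14.936647645459463
-20 [[[256.9, 271.8], [307.3, 271.8]], [[256.3, 246.6], [307.9, 246.6]]] 14.936647645459463
-15 [[[257.5, 268.1], [306.7, 268.1]], [[256.9, 243.4], [307.2, 243.4]]] 14.936647645459463
-10 [[[258.0, 264.6], [306.0, 264.6]], [[257.5, 240.4], [306.6, 240.4]]] 14.936647645459463
-5 [[[258.6, 261.2], [305.4, 261.2]], [[258.1, 237.6], [305.9, 237.6]]] 14.936647645459463
```

View pics/w6c.png

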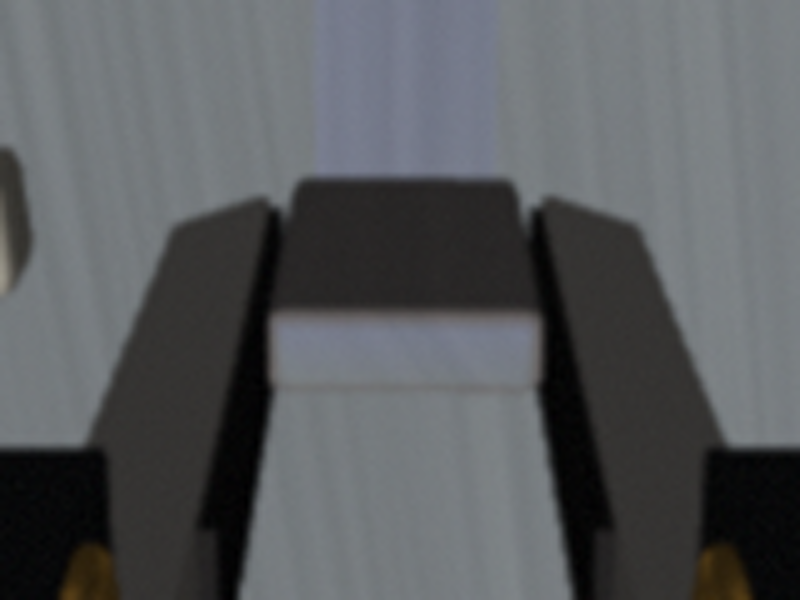

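>>> jog_arm:
  increments:
    - [0.1,0,0,0,0,0,4.5]
    - [0,0,0,0,0,0,4.5]
    - [0,0,-2.5,0,0,0,4.5]
    - [0,0,-4,0,0,0,4.5]
    - [0,0,-4,0,0,0,4]
    - [0,0,0,0,0,0,4]

```text
clock: 17.98
eef_pos: [582.5, -291.1, 210.0]
eef_rot: [3.137, 0.002, 1.446]
wrist_force: [-0.6, -0.1, -1.5]
finger_gap: 39.9
```

```bash
python3 - <<'E'
from h import *
c=snap('wrist','w7')
plan([485,16,200],82.9)
E
```

```text
at [ 581.9 -290.6  207.5] rot [1.799e+02 1.000e-01 8.280e+01] gap 39.8 t 18.0 j [-0.52  0.52  1.18 -0.    1.44 -0.39]
wz total -0.1 rows 1 per -0.07
shift cm total [ 29.23 -13.4    0.75] n 7 per [ 4.176 -1.915  0.108]
```

View pics/w7.png

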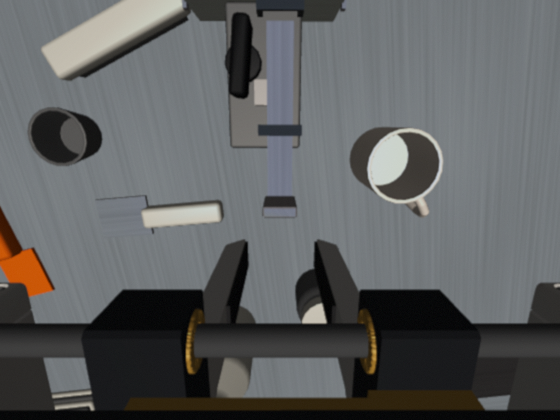

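>>> jog_arm:
  increments:
    - [4.17,-1.91,0,0,0,0,4]
    - [4.17,-1.91,0,0,0,0,4]
    - [4.17,-1.91,0,0,0,0,4]
    - [4.17,-1.91,0,0,0,0,4]
    - [4.17,-1.91,0,0,0,0,4]
    - [4.17,-1.91,0,0,0,0,4]
    - [4.17,-1.91,0,0,0,0,4]
    - [0,0,2,0,0,0,4]
    - [0,0,0,0,0,0,4]

```text
clock: 19.15
eef_pos: [484.3, 16.3, 184.7]
eef_rot: [-3.138, 0.0, 1.447]
wrist_force: [-0.2, -1.0, 0.2]
finger_gap: 40.0
```

```bash
python3 - <<'E'
from h import *
c=snap('wrist','w8')
plan([485,16,54],82.9)
print(w2pix(c,[[485,16,83.5]]))
E
```

```text
at [484.9  16.  185.7] rot [-179.9    0.    82.8] gap 40.2 t 19.2 j [-0.04  0.16  1.71 -0.    1.27  0.08]
wz total -0.1 rows 1 per -0.06
shift cm total [1.000e-02 1.000e-02 1.317e+01] n 3 per [2.000e-03 3.000e-03 4.391e+00]
[[282.74263616 207.02254835]]
```

View pics/w8.png

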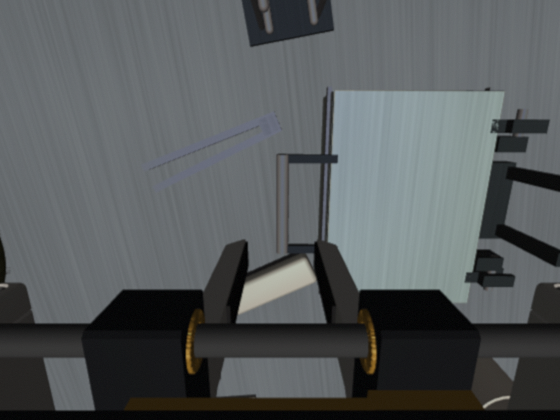

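>>> jog_arm:
  increments:
    - [0,0,3,0,0,0,4]
    - [0,0,3,0,0,0,4]
    - [0,0,3,0,0,0,4]
    - [0,0,2.6,0,0,0,4]
    - [0,0,1.5,0,0,0,4]
    - [0,0,0,0,0,0,0.8]
    - [0,0,0,0,0,0,0.8]
    - [0,0,0,0,0,0,0.8]
    - [0,0,0,0,0,0,0.8]
  squeeze: 15

```text
clock: 20.32
eef_pos: [485.3, 16.2, 56.3]
eef_rot: [3.142, -0.0, 1.446]
wrist_force: [-5.1, -0.7, 5.2]
finger_gap: 11.4
```

```bash
python3 - <<'E'
from h import *
c=camera('side')
im=c['image'][:,:,::-1].copy()
cv2.imwrite('pics/s5c.png',cv2.resize(im[130:310,140:380],(800,600),interpolation=cv2.INTER_CUBIC))
s=read_state();print(s['eef_pos'],s['wrist_force'],s['finger_gap'])
import math
th=[math.radians(x) for x in np.linspace(0,90,21)]
print([[round(21.5*(math.cos(a)-math.cos(b)),2),round(-21.5*(math.sin(b)-math.sin(a)),2)] for a,b in zip(th,th[1:])])
E
```

```text
[485.26924224  16.23934206  56.34915026] [-5.01314441  1.13236123  5.88724594] 11.355992469656076
[[0.07, -1.69], [0.2, -1.68], [0.33, -1.66], [0.46, -1.62], [0.58, -1.58], [0.71, -1.53], [0.82, -1.47], [0.94, -1.4], [1.05, -1.33], [1.15, -1.24], [1.24, -1.15], [1.33, -1.05], [1.4, -0.94], [1.47, -0.82], [1.53, -0.71], [1.58, -0.58], [1.62, -0.46], [1.66, -0.33], [1.68, -0.2], [1.69, -0.07]]
```

View pics/s5c.png

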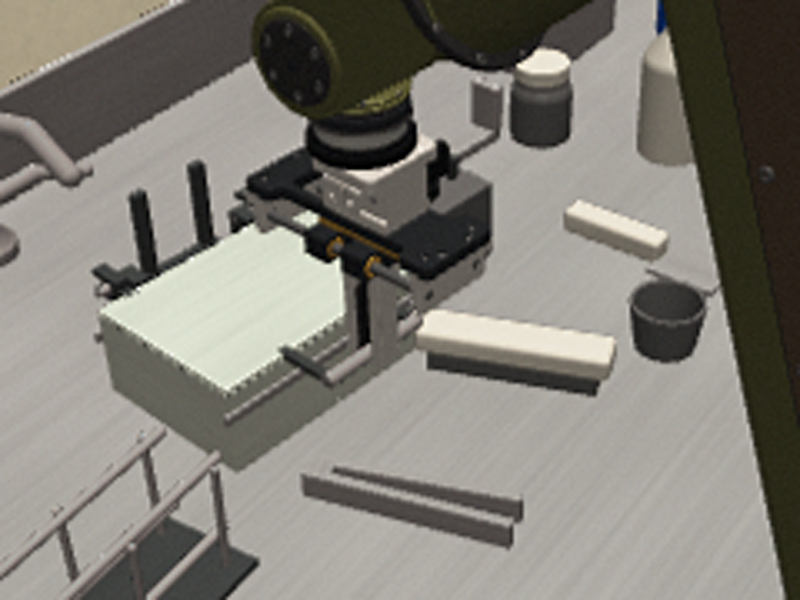

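>>> jog_arm:
  increments:
    - [0,0.07,-1.69,0,0,0,0.8]
    - [0,0.2,-1.68,0,0,0,0.8]
    - [0,0.33,-1.66,0,0,0,0.8]
    - [0,0.46,-1.62,0,0,0,0.8]
    - [0,0.58,-1.58,0,0,0,0.8]
    - [0,0.71,-1.53,0,0,0,0.8]
    - [0,0.82,-1.47,0,0,0,0.8]
    - [0,0.94,-1.4,0,0,0,0.8]
    - [0,1.05,-1.33,0,0,0,0.8]
    - [0,1.15,-1.24,0,0,0,0.8]
    - [0,0,0,0,0,0,0.8]

```text
clock: 21.75
eef_pos: [547.8, 8.4, 209.2]
eef_rot: [-3.141, -0.0, 1.446]
wrist_force: [-9.8, 0.5, 7.7]
finger_gap: 11.6
```

```bash
python3 - <<'E'
from h import *
c=camera('side')
im=c['image'][:,:,::-1].copy()
cv2.imwrite('pics/s6c.png',cv2.resize(im[70:280,120:400],(800,600),interpolation=cv2.INTER_CUBIC))
s=read_state();print(s['eef_pos'],s['wrist_force'],s['finger_gap'])
R=Ro.from_euler('z',-7.1,degrees=True)
print(R.inv().apply(s['eef_pos']-np.array([604,1.3,0])))
E
```

```text
[547.40706327   8.53418042 208.77733948] [-10.0443052    0.2485708    7.74692742] 11.309916644571407
[-5.70531340e+01  1.83737719e-01  2.08777339e+02]
```

View pics/s6c.png

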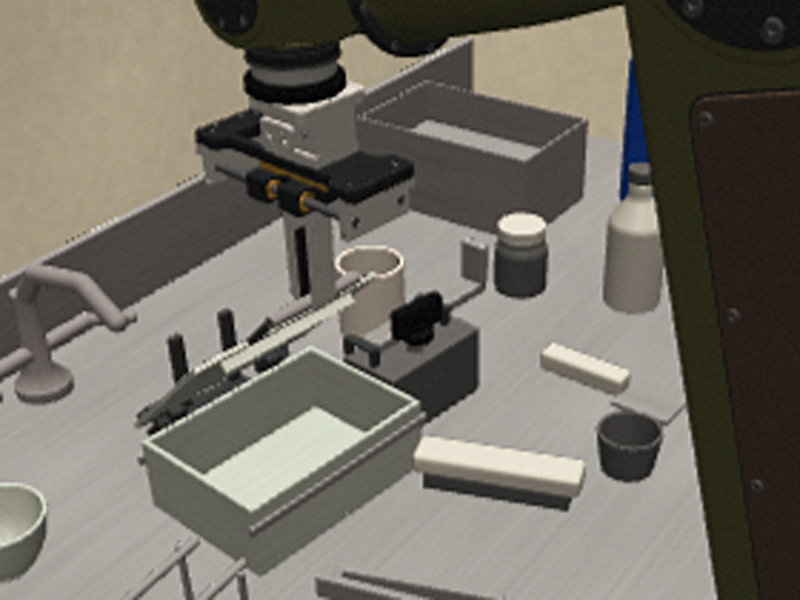

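>>> jog_arm:
  increments:
    - [0,1.14,-1.35,0,0,0,0.8]
    - [0,1.33,-1.05,0,0,0,0.8]
    - [0,1.4,-0.94,0,0,0,0.8]
    - [0,1.47,-0.82,0,0,0,0.8]
    - [0,1.53,-0.71,0,0,0,0.8]
    - [0,1.58,-0.58,0,0,0,0.8]
    - [0,1.62,-0.46,0,0,0,0.8]
    - [0,1.66,-0.33,0,0,0,0.8]
    - [0,1.68,-0.2,0,0,0,0.8]
    - [0,1.69,-0.07,0,0,0,0.8]
    - [0,0,0,0,0,0,0.8]
    - [0,0,0,0,0,0,0.8]

```text
clock: 23.3
eef_pos: [697.7, -10.5, 273.4]
eef_rot: [3.141, 0.0, 1.446]
wrist_force: [-0.0, -0.6, 3.3]
finger_gap: 11.6
```

```bash
python3 - <<'E'
from h import *
c=camera('side')
im=c['image'][:,:,::-1].copy()
cv2.imwrite('pics/s7c.png',cv2.resize(im[70:280,120:400],(800,600),interpolation=cv2.INTER_CUBIC))
s=read_state();print(s['eef_pos'],s['wrist_force'],s['finger_gap'])
R=Ro.from_euler('z',-7.1,degrees=True)
print(R.inv().apply(s['eef_pos']-np.array([604,1.3,0])))
E
```

```text
[697.66871874 -10.46162923 273.36859915] [-0.96965244 -0.69916391  3.18102875] 11.479437162924357
[ 9.44042159e+01 -9.38483644e-02  2.73368599e+02]
```

View pics/s7c.png

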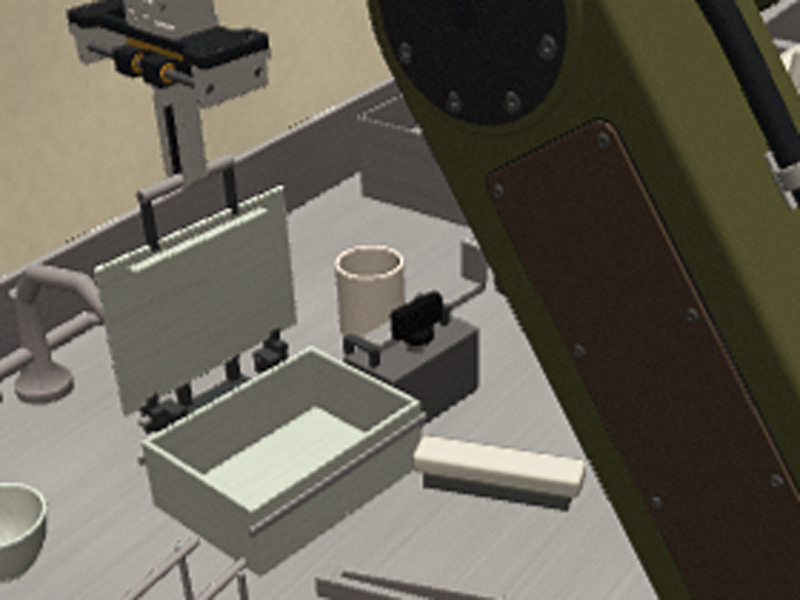

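>>> jog_arm:
  increments:
    - [0,0,-0.8,0,0,0,0.8]
    - [0,0,-0.8,0,0,0,0.8]
    - [0,0,-0.8,0,0,0,0.8]
    - [0,0,-0.8,0,0,0,0.8]
    - [0,0,-0.8,0,0,0,0.8]
    - [0,0,-0.8,0,0,0,0.8]
    - [0,0,-0.8,0,0,0,0.8]
    - [0,0,-0.8,0,0,0,0.8]
    - [0,0,-0.8,0,0,0,0.8]
    - [0,0,-0.8,0,0,0,0.8]
    - [0,0,0,0,0,0,0.8]
  squeeze: 20

```text
clock: 24.72
eef_pos: [697.9, -10.4, 353.5]
eef_rot: [3.14, -0.0, 1.446]
wrist_force: [-0.2, -0.2, -4.1]
finger_gap: 10.9
```

```bash
python3 - <<'E'
from h import *
c=camera('side')
im=c['image'][:,:,::-1].copy()
cv2.imwrite('pics/s8c.png',cv2.resize(im[40:250,120:400],(800,600),interpolation=cv2.INTER_CUBIC))
s=read_state();print(s['eef_pos'],s['wrist_force'],s['finger_gap'],s['joints'])
t=snap('top','t8'); cv2.imwrite('pics/t8c.png',cv2.resize(t['image'][180:300,100:260,::-1],(800,600),interpolation=cv2.INTER_CUBIC))
E
```

```text
[697.87960368 -10.4331701  352.82834672] [ 0.57303296  0.08832954 -4.44855383] 11.285888424876607 [-6.74163635e-02  6.41218608e-01  6.72274591e-01  1.24540622e-05
  1.82782982e+00  5.72851265e-02]
```

View pics/s8c.png

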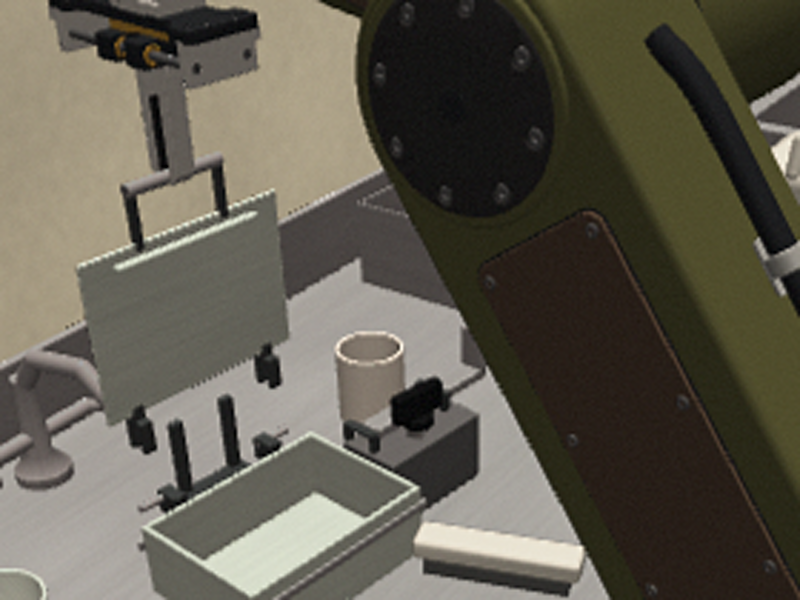

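View pics/t8c.png

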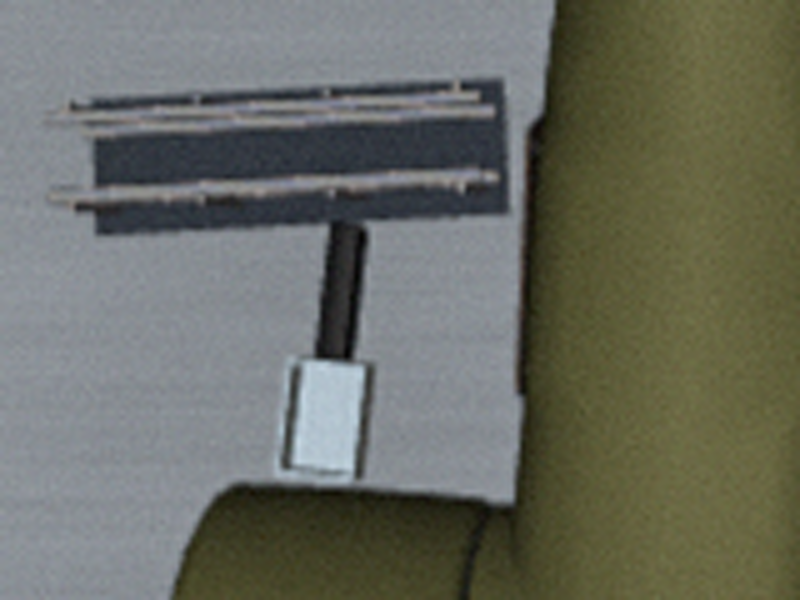

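```bash
python3 - <<'E'
from h import *
c=camera('top')
f=lambda u,v,z:pix2w(c,(u+.5)/4+100-.5,(v+.5)/4+130-.5,z)
g=lambda u,v,z:pix2w(c,(u+.5)/5+100-.5,(v+.5)/5+180-.5,z)
for L in (np.array([f(75,280,6),f(402,264,6),f(408,370,6),f(77,387,6)]),np.array([g(93,97,6),g(502,78,6),g(509,213,6),g(95,235,6)])):
  print(L.round(0).tolist(),L.mean(0).round(1))
  for a in range(4): 
    d=L[a]-L[(a+1)%4]; print(round(np.linalg.norm(d),1),(np.degrees(np.arctan2(d[1],d[0]))-90).round(1))
# top bars at z~91-99
print('top bars', [g(u,v,99).round(0) for u,v in ((48,119),(478,96),(50,197),(497,176))],[g(u,v,99).round(0) for u,v in ((478,96),(460,186))])
E
```

```text
[[547.0, 449.0, 6.0], [559.0, 181.0, 6.0], [472.0, 176.0, 6.0], [459.0, 446.0, 6.0]] [509.2 312.9   6. ]
268.3 2.6
88.0 -86.6
270.8 -177.3
88.2 -268.2
[[549.0, 450.0, 6.0], [561.0, 181.0, 6.0], [471.0, 176.0, 6.0], [458.0, 447.0, 6.0]] [509.8 313.6   6. ]
268.5 2.5
89.6 -86.8
271.0 -177.2
91.0 -268.4
top bars [array([526., 445.,  99.]), array([540., 181.,  99.]), array([478., 443.,  99.]), array([490., 169.,  99.])] [array([540., 181.,  99.]), array([484., 192.,  99.])]
```

>>> jog_arm:
  increments:
    - [0,-0.4,0,0,0,-2.45,0.8]
    - [0,-0.8,0,0,0,-2.45,0.8]
    - [0,-1.0,0,0,0,-2.45,0.8]
    - [0,-1.2,0,0,0,-2.45,0.8]
    - [0,-1,0,0,0,0,0.8]
    - [0,-0.6,0,0,0,0,0.8]
    - [0,0,0,0,0,0,0.8]

```text
clock: 25.75
eef_pos: [647.7, -9.7, 352.9]
eef_rot: [3.142, 0.0, 1.617]
wrist_force: [1.0, -0.3, -4.5]
finger_gap: 11.4
```

```bash
python3 - <<'E'
from h import *
plan([509.3,313,352],92.6)
E
```

```text
at [647.7  -9.7 352.9] rot [180.    0.   92.6] gap 11.4 t 25.8 j [-0.07  0.49  0.9  -0.    1.75 -0.12]
wz total 0.0 rows 1 per 0.05
shift cm total [ 32.86 -12.37   0.09] n 8 per [ 4.108 -1.546  0.011]
```

>>> jog_arm:
  increments:
    - [0.77,-0.29,0,0,0,0,0.8]
    - [1.54,-0.58,0,0,0,0,0.8]
    - [2.57,-0.97,0,0,0,0,0.8]
    - [2.57,-0.97,0,0,0,0,0.8]
    - [2.57,-0.97,0,0,0,0,0.8]
    - [2.57,-0.97,0,0,0,0,0.8]
    - [2.57,-0.97,0,0,0,0,0.8]
    - [2.57,-0.97,0,0,0,0,0.8]
    - [2.57,-0.97,0,0,0,0,0.8]
    - [2.57,-0.97,0,0,0,0,0.8]
    - [2.57,-0.97,0,0,0,0,0.8]
    - [2.57,-0.97,0,0,0,0,0.8]
    - [2.57,-0.97,0,0,0,0,0.8]
    - [1.54,-0.58,0,0,0,0,0.8]
    - [0.77,-0.29,0,0,0,0,0.8]
    - [0,0,0,0,0,0,0.8]
    - [0,0,0,0,0,0,0.8]

```text
clock: 27.88
eef_pos: [509.0, 312.5, 352.7]
eef_rot: [3.142, 0.0, 1.616]
wrist_force: [0.8, -0.3, -4.0]
finger_gap: 11.4
```

```bash
python3 - <<'E'
from h import *
plan([509.3,313,352],92.6)
c=snap('side','s9'); snap('wrist','w9')
cv2.imwrite('pics/s9c.png',cv2.resize(c['image'][130:400,20:380,::-1],(800,600),interpolation=cv2.INTER_CUBIC))
E
```

```text
at [509.  312.5 352.7] rot [180.    0.   92.6] gap 11.4 t 27.9 j [ 0.49  0.35  1.09 -0.    1.7   0.44]
wz total 0.0 rows 1 per 0.01
shift cm total [0.05 0.03 0.07] n 1 per [0.049 0.031 0.072]
```

View pics/s9c.png

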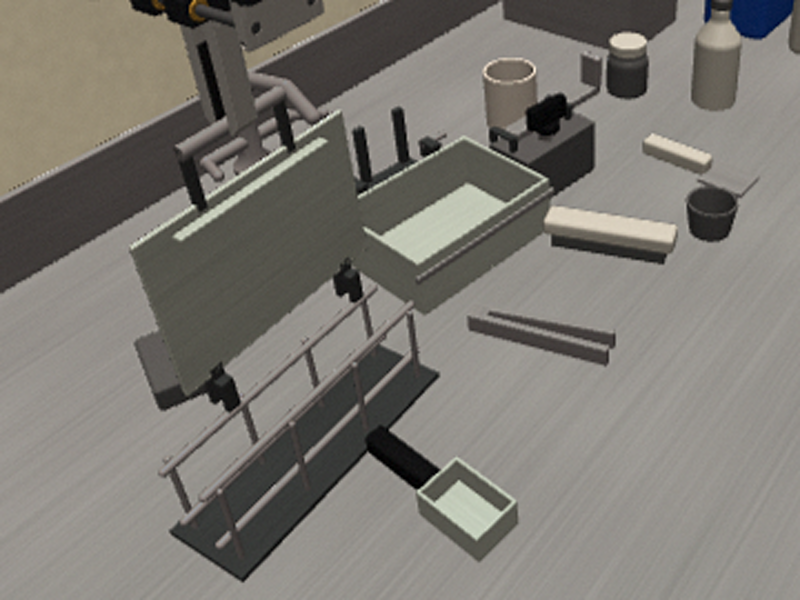

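View pics/w9.png

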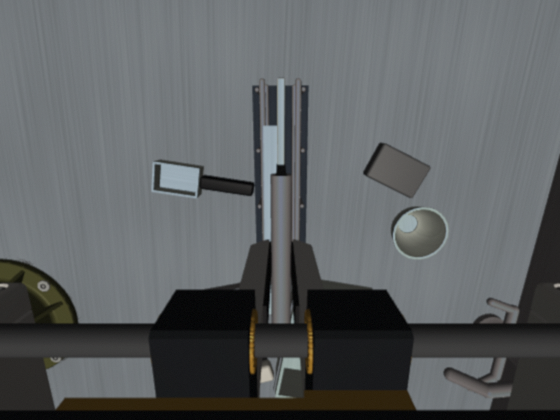

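>>> jog_arm:
  increments:
    - [0,0,1,0,0,0,0.8]
    - [0,0,1,0,0,0,0.8]
    - [0,0,1,0,0,0,0.8]
    - [0,0,1,0,0,0,0.8]
    - [0,0,1,0,0,0,0.8]
    - [0,0,1,0,0,0,0.8]
    - [0,0,1,0,0,0,0.8]
    - [0,0,1,0,0,0,0.8]
    - [0,0,1,0,0,0,0.8]
    - [0,0,1,0,0,0,0.8]
    - [0,0,1,0,0,0,0.8]
    - [0,0,1,0,0,0,0.8]
    - [0,0,0.8,0,0,0,0.8]
    - [0,0,0,0,0,0,0.8]

```text
clock: 29.72
eef_pos: [508.5, 313.0, 224.1]
eef_rot: [-3.141, 0.0, 1.617]
wrist_force: [-0.1, -0.7, -3.4]
finger_gap: 11.3
```

>>> jog_arm:
  increments:
    - [0,0,0.2,0,0,0,0.8]
    - [0,0,0.2,0,0,0,0.8]
    - [0,0,0.1,0,0,0,0.8]
    - [0,0,0,0,0,0,0.8]

```text
clock: 30.22
eef_pos: [509.1, 313.3, 221.0]
eef_rot: [3.14, -0.001, 1.617]
wrist_force: [-0.6, -0.4, 5.5]
finger_gap: 11.1
```

```bash
python3 - <<'E'
from h import *
s=read_state(); print(s['eef_pos'],s['wrist_force'])
c=snap('side','s10')
cv2.imwrite('pics/s10c.png',cv2.resize(c['image'][130:400,20:380,::-1],(800,600),interpolation=cv2.INTER_CUBIC))
E
```

```text
[509.10714713 313.26942213 220.95019874] [-0.56277353 -0.44093609  5.4883121 ]
```

View pics/s10c.png

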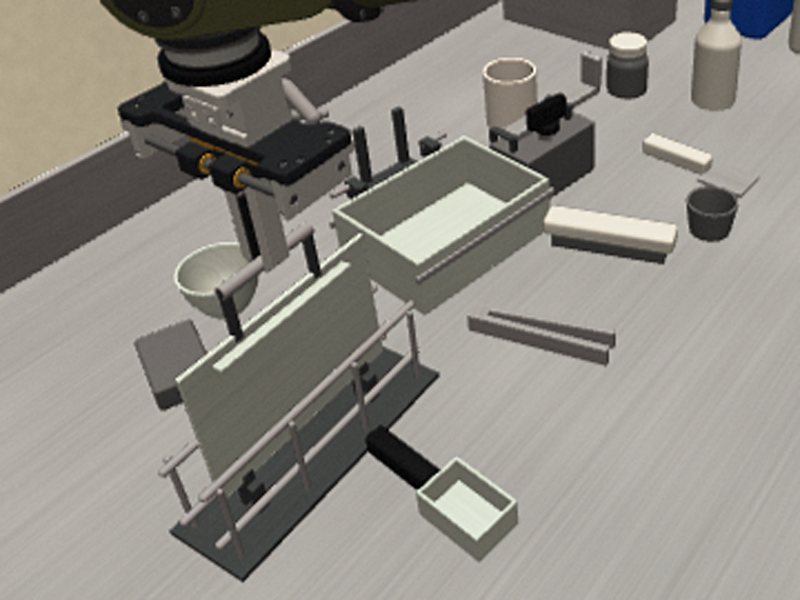

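>>> jog_arm:
  increments:
    - [0,0,0,0,0,0,2.5]
    - [0,0,0,0,0,0,3]
    - [0,0,-1,0,0,0,3]
    - [0,0,-2,0,0,0,3]
    - [0,0,-3,0,0,0,3]
    - [0,0,-3,0,0,0,3]
    - [0,-3,0,0,0,0,3]
    - [0,-5,0,0,0,0,3]
    - [0,-5,0,0,0,0,3]
    - [0,0,0,0,0,0,3]

```text
clock: 31.52
eef_pos: [376.9, 307.2, 311.4]
eef_rot: [3.14, -0.001, 1.619]
wrist_force: [0.1, 0.6, 0.1]
finger_gap: 29.8
```

```bash
python3 - <<'E'
from h import *
s=read_state(); print(s['eef_pos'],s['wrist_force'])
c=snap('side','s11')
cv2.imwrite('pics/s11c.png',cv2.resize(c['image'][130:400,20:380,::-1],(800,600),interpolation=cv2.INTER_CUBIC))
c=snap('wrist','w11')
E
```

```text
[376.87617118 307.24884262 311.39943755] [0.10660978 0.62707849 0.11764272]
```

View pics/s11c.png

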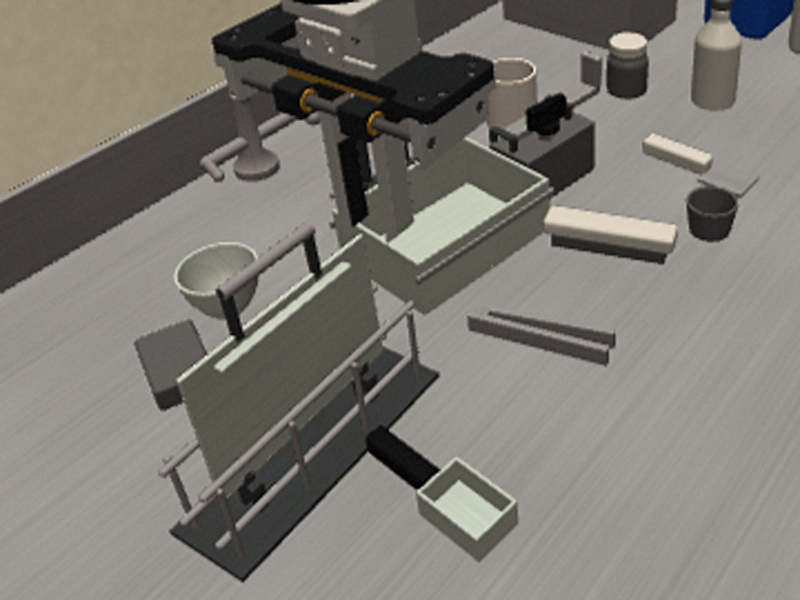

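View pics/w11.png

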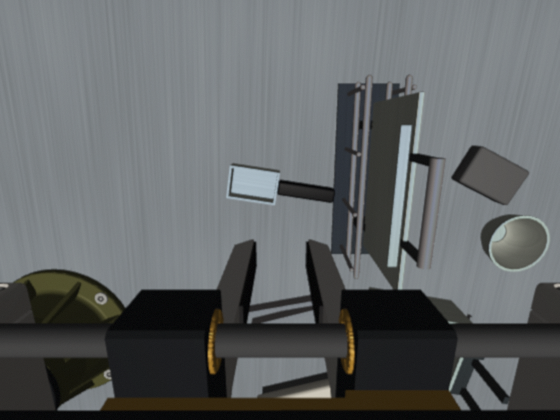

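```bash
python3 - <<'E'
from h import *
c=camera('wrist')
b=np.array([pix2w(c,u,v,32) for u,v in ((232,164),(280,171),(276,205),(228,199))])
h0=pix2w(c,334,195,24);h1=pix2w(c,279,188,24)
print(b.round(0).tolist(),b.mean(0),h0,h1)
d=b[[0,3]].mean(0)-h0; print('len',np.linalg.norm(d[:2]),'dir',np.degrees(np.arctan2(d[1],d[0])))
mid=(b[[0,3]].mean(0)+h0)/2; u=d/np.linalg.norm(d[:2]); g=mid-15*u; print('mid',mid,'grasp',g)
plan([g[0],g[1],150],np.degrees(np.arctan2(d[1],d[0])))
E
```

```text
[[306.0, 323.0, 32.0], [377.0, 316.0, 32.0], [374.0, 264.0, 32.0], [300.0, 270.0, 32.0]] [339.1467398  293.19351155  32.        ] [462.31453196 281.74962283  24.        ] [376.94036443 288.77789396  24.        ]
len 160.0626415303973 dir 174.72551584800118
mid [382.62208499 289.10667379  28.        ] grasp [397.55857102 287.72776659  27.25029352]
at [379.4 307.2 310.2] rot [180.   -0.   92.6] gap 30.4 t 31.7 j [ 0.61  0.09  1.5  -0.    1.55  0.56]
wz total -82.1 rows 9 per -9.12
shift cm total [-1.98 -1.77 16.02] n 4 per [-0.496 -0.443  4.005]
```

>>> jog_arm:
  increments:
    - [0,0,0,0,0,-9.12,6]
    - [0,0,0,0,0,-9.12,6]
    - [0,0,0,0,0,-9.12,6]
    - [0,0,0,0,0,-9.12,6]
    - [0,0,0,0,0,-9.12,6]
    - [0,0,0,0,0,-9.12,6]
    - [0,0,0,0,0,-9.12,6]
    - [0,0,0,0,0,-9.12,6]
    - [0,0,0,0,0,-9.12,6]
    - [-0.5,-0.44,4.2,0,0,0,6]
    - [-0.5,-0.44,4.2,0,0,0,6]
    - [-0.5,-0.44,4.2,0,0,0,6]
    - [-0.5,-0.44,4.2,0,0,0,6]
    - [0,0,4,0,0,0,6]
    - [0,0,0,0,0,0,6]

```text
clock: 33.55
eef_pos: [396.7, 286.8, 99.4]
eef_rot: [-3.138, -0.004, 3.049]
wrist_force: [-0.6, 0.8, 0.5]
finger_gap: 60.3
```

```bash
python3 - <<'E'
from h import *
c=snap('wrist','w12')
plan([397.5,287.8,0],174.7)
E
```

```text
at [397.6 287.5 101.6] rot [-1.799e+02 -1.000e-01  1.747e+02] gap 59.8 t 33.6 j [ 0.55  0.27  1.79 -0.    1.09 -0.93]
wz total -0.0 rows 1 per -0.0
shift cm total [1.000e-02 3.000e-02 1.016e+01] n 3 per [3.000e-03 9.000e-03 3.385e+00]
```

View pics/w12.png

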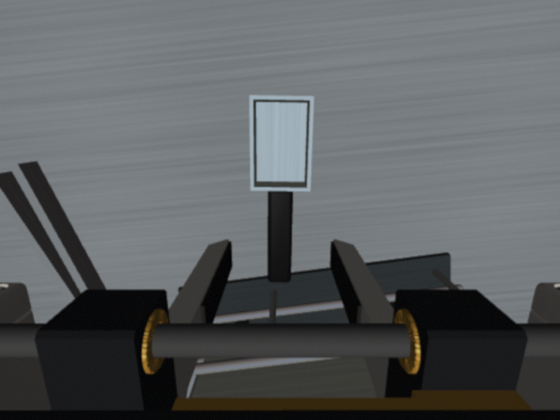

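>>> jog_arm:
  increments:
    - [0,0,3,0,0,0,6]
    - [0,0,3,0,0,0,6]
    - [0,0,2,0,0,0,6]
    - [0,0,1.3,0,0,0,6]
    - [0,0,0.8,0,0,0,6]
    - [0,0,0,0,0,0,6]

```text
clock: 34.35
eef_pos: [397.4, 287.9, 1.1]
eef_rot: [3.141, 0.0, 3.05]
wrist_force: [-0.3, 0.3, 0.9]
finger_gap: 59.8
```

>>> jog_arm:
  increments:
    - [0,0,0.3,0,0,0,6]
    - [0,0,0,0,0,0,1]
    - [0,0,0,0,0,0,1]
    - [0,0,0,0,0,0,1]
    - [0,0,0,0,0,0,1]
    - [0,0,0,0,0,0,1]
    - [0,0,0,0,0,0,1]
  squeeze: 30

```text
clock: 35.22
eef_pos: [397.1, 287.6, -2.2]
eef_rot: [-3.141, -0.0, 3.05]
wrist_force: [-1.2, -2.3, 3.3]
finger_gap: 21.5
```

```bash
python3 - <<'E'
from h import *
c=snap('side','s12')
cv2.imwrite('pics/s12c.png',cv2.resize(c['image'][130:400,20:380,::-1],(800,600),interpolation=cv2.INTER_CUBIC))
plan([397.5,287.8,0],174.7)
E
```

```text
at [397.1 287.6  -2.2] rot [-180.    -0.   174.7] gap 21.8 t 35.3 j [ 0.55  0.44  1.85 -0.    0.85 -0.93]
wz total 0.0 rows 1 per 0.04
shift cm total [-0.04  0.02 -0.22] n 1 per [-0.043  0.02  -0.222]
```

View pics/s12c.png

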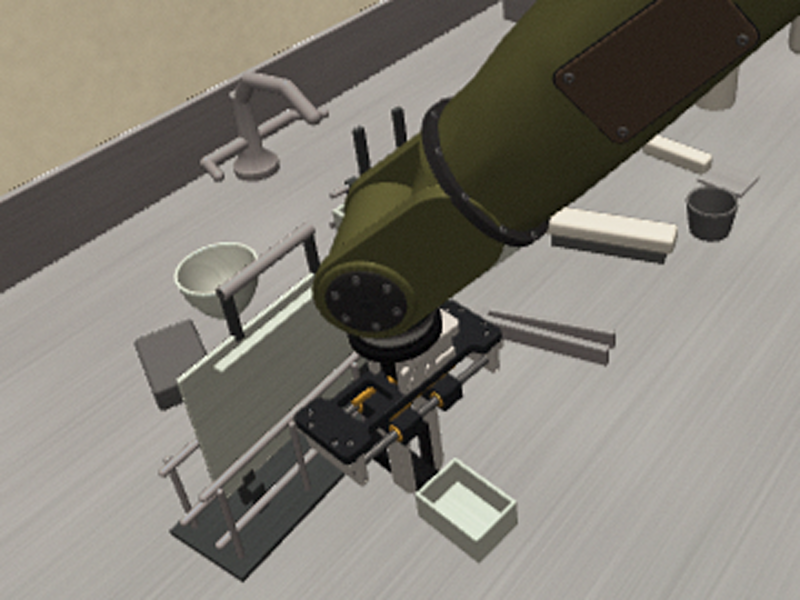

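>>> jog_arm:
  increments:
    - [0,0,-1.5,0,0,0,1]
    - [0,0,-3,0,0,0,1]
    - [0,0,-4,0,0,0,1]
    - [0,0,-4,0,0,0,1]
    - [0,0,-4,0,0,0,1]
    - [3,0,0,0,0,0,1]
    - [3,0,0,0,0,0,1]
    - [0,3,0,0,0,9.2,1]
    - [0,3,0,0,0,9.2,1]
    - [0,3,0,0,0,9.2,1]
    - [0,0,0,0,0,9.2,1]
    - [0,0,0,0,0,9.2,1]
    - [0,0,0,0,0,9.2,1]
    - [0,0,0,0,0,9.2,1]
    - [0,0,0,0,0,9.2,1]
    - [0,0,0,0,0,9.2,1]
    - [0,0,0,0,0,9,1]
    - [0,0,0,0,0,0,1]

```text
clock: 37.52
eef_pos: [359.6, 379.7, 163.5]
eef_rot: [3.141, -0.001, 1.449]
wrist_force: [-0.3, 0.8, -2.3]
finger_gap: 21.5
```

```bash
python3 - <<'E'
from h import *
plan([564.4,-8.9,165],82.9)
E
```

```text
at [359.6 379.7 163.5] rot [180.  -0.  83.] gap 21.5 t 37.5 j [0.74 0.27 1.64 0.   1.24 0.86]
wz total 0.1 rows 1 per 0.1
shift cm total [-36.03  25.13  -0.15] n 9 per [-4.004  2.792 -0.017]
```

>>> jog_arm:
  increments:
    - [-3,0.3,0,0,0,0,1]
    - [-4.4,0.4,0,0,0,0,1]
    - [-4.4,0.4,0,0,0,0,1]
    - [-4.4,0.4,0,0,0,0,1]
    - [-4.4,0.4,0,0,0,0,1]
    - [-3.4,0.6,0,0,0,0,1]
    - [-2,3.76,0,0,0,0,1]
    - [-2,3.76,0,0,0,0,1]
    - [-2,3.76,0,0,0,0,1]
    - [-2,3.76,0,0,0,0,1]
    - [-2,3.76,0,0,0,0,1]
    - [-2,3.76,0,0,0,0,1]
    - [0,0,0,0,0,0,1]

```text
clock: 39.15
eef_pos: [565.2, -9.9, 162.5]
eef_rot: [-3.141, 0.0, 1.45]
wrist_force: [0.6, 1.1, -2.3]
finger_gap: 21.7
```

```bash
python3 - <<'E'
from h import *
plan([564.4,-8.9,20],82.9)
c=snap('wrist','w13')
E
```

```text
at [565.2  -9.9 162.5] rot [-180.     0.    83.1] gap 21.7 t 39.1 j [-0.08  0.36  1.51 -0.    1.27  0.04]
wz total 0.2 rows 1 per 0.16
shift cm total [ 0.09 -0.09 14.25] n 3 per [ 0.028 -0.031  4.748]
```

View pics/w13.png

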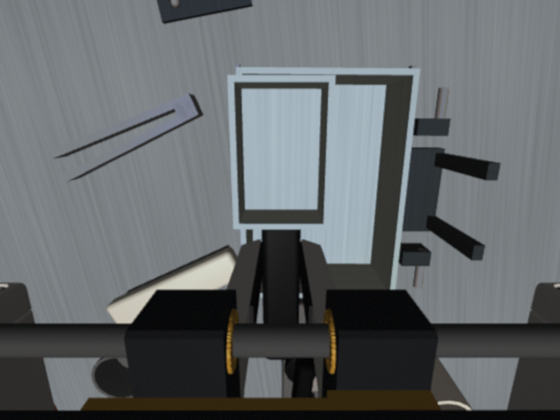

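>>> jog_arm:
  increments:
    - [0,0,3,0,0,0,1]
    - [0,0,3,0,0,0,1]
    - [0,0,3,0,0,0,1]
    - [0,0,2.5,0,0,0,1]
    - [0,0,1.8,0,0,0,1]
    - [0,0,0,0,0,0,1]

```text
clock: 39.95
eef_pos: [563.4, -8.0, 29.2]
eef_rot: [-3.14, 0.0, 1.449]
wrist_force: [-0.5, -0.3, -1.5]
finger_gap: 21.9
```

>>> jog_arm:
  increments:
    - [0,0,1.2,0,0,0,1]
    - [0,0,0.7,0,0,0,1]
    - [0,0,0,0,0,0,1]
    - [0,0,0,0,0,0,3.5]
    - [0,0,0,0,0,0,3.5]
    - [0,0,-2,0,0,0,3.5]
    - [0,0,-4,0,0,0,3.5]
    - [0,0,-4,0,0,0,3.5]
    - [0,0,-4,0,0,0,3.5]
    - [0,0,-4,0,0,0,6]
    - [0,0,-4,0,0,0,6]
    - [0,0,0,0,0,0,6]

```text
clock: 41.45
eef_pos: [565.1, -8.5, 234.1]
eef_rot: [3.136, -0.0, 1.448]
wrist_force: [0.3, -0.4, -0.2]
finger_gap: 59.4
```

```bash
python3 - <<'E'
from h import *
plan([564.4,-8.9,20],82.9)
c=snap('wrist','w14'); t=snap('top','t14')
cv2.imwrite('pics/t14c.png',cv2.resize(t['image'][180:270,210:360,::-1],(800,480),interpolation=cv2.INTER_CUBIC))
E
```

```text
at [565.1  -8.5 234.1] rot [179.7  -0.   82.9] gap 59.4 t 41.5 j [-0.08  0.3   1.42  0.    1.41  0.04]
wz total 0.0 rows 1 per 0.04
shift cm total [-0.05 -0.07 21.41] n 5 per [-0.01  -0.013  4.282]
```

View pics/w14.png

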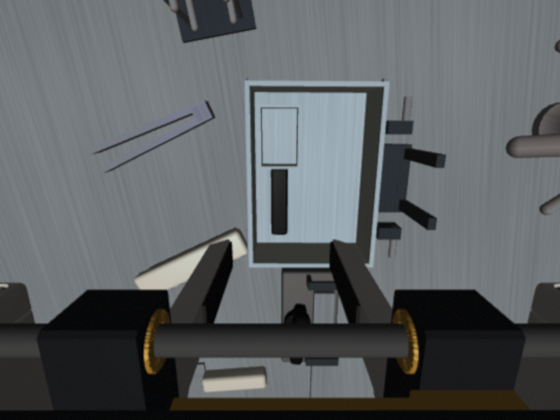

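View pics/t14c.png

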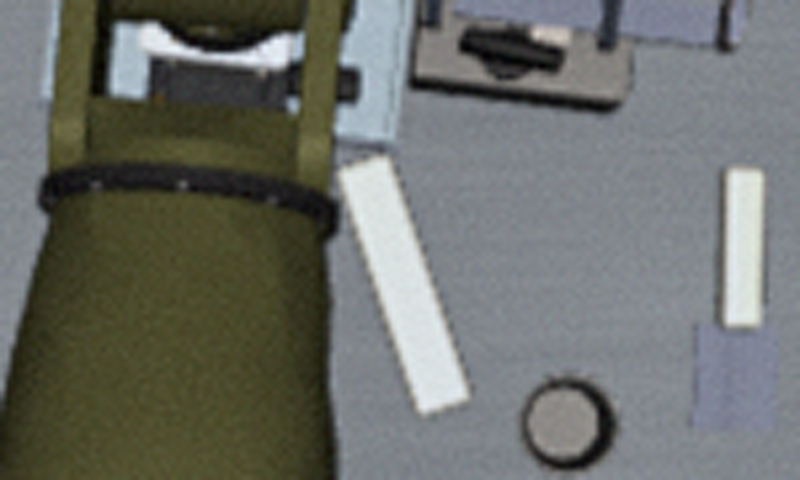

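```bash
python3 - <<'E'
from h import *
c=camera('top'); s=16/3
f=lambda u,v,z:pix2w(c,(u+.5)/s+210-.5,(v+.5)/s+180-.5,z)
h0=f(744,168,24);h1=f(743,327,24);b=f(736,429,5); b0=f(736,325,5)
print(h0,h1,b,b0); d=b-h0; a=np.degrees(np.arctan2(d[1],d[0])); print('len',np.linalg.norm(d[:2]),a)
u=d/np.linalg.norm(d[:2]); mid=(h0+b)/2; g=mid-10*u; print(mid,g)
plan([g[0],g[1],230],a-180)
# brush
B=np.array([f(340,176,40),f(386,156,40),f(470,400,40),f(420,416,40)])
print('brush',B.mean(0),[np.linalg.norm(B[i]-B[(i+1)%4]).round() for i in range(4)],[np.degrees(np.arctan2(*(B[i]-B[j])[[1,0]])) for i,j in ((0,3),(1,2))])
E
```

```text
[ 504.73699231 -310.00999506   24.        ] [ 406.81712896 -308.04987383   24.        ] [ 343.66278013 -306.11549857    5.        ] [ 408.17065269 -306.98897067    5.        ]
len 161.12128640118172 178.61495677367014
[ 424.19988622 -308.06274681   14.5       ] [ 434.19696456 -308.30445892   15.67923587]
at [563.7  -8.4 229.7] rot [-179.9    0.    82.9] gap 60.3 t 41.6 j [-0.08  0.31  1.43 -0.    1.41  0.04]
wz total 84.3 rows 9 per 9.37
shift cm total [-1.222e+01  3.029e+01 -3.000e-02] n 7 per [-1.746e+00  4.327e+00 -4.000e-03]
brush [432.30594458 -99.28414048  40.        ] [np.float64(30.0), np.float64(156.0), np.float64(32.0), np.float64(153.0)] [np.float64(18.123148402600012), np.float64(18.63347188368484)]
```

>>> jog_arm:
  increments:
    - [0,0,0,0,0,9.37,6]
    - [0,0,0,0,0,9.37,6]
    - [0,0,0,0,0,9.37,6]
    - [0,0,0,0,0,9.37,6]
    - [0,0,0,0,0,9.37,6]
    - [0,0,0,0,0,9.37,6]
    - [0,0,0,0,0,9.37,6]
    - [0,0,0,0,0,9.37,6]
    - [0,0,0,0,0,9.37,6]
    - [-1.75,4.33,0,0,0,0,6]
    - [-1.75,4.33,0,0,0,0,6]
    - [-1.75,4.33,0,0,0,0,6]
    - [-1.75,4.33,0,0,0,0,6]
    - [-1.75,4.33,0,0,0,0,6]
    - [-1.75,4.33,0,0,0,0,6]
    - [-1.75,4.33,0,0,0,0,6]
    - [0,0,4,0,0,0,6]
    - [0,0,4,0,0,0,6]
    - [0,0,3,0,0,0,6]
    - [0,0,0,0,0,0,6]

```text
clock: 44.1
eef_pos: [433.0, -307.5, 118.1]
eef_rot: [-3.138, 0.004, -0.024]
wrist_force: [-0.3, -0.6, 0.6]
finger_gap: 60.0
```

```bash
python3 - <<'E'
from h import *
plan([434.2,-308.3,-4],-1.4)
c=snap('wrist','w15')
print(w2pix(c,[[434.2,-308.3,24],[504.7,-310,24]]))
E
```

```text
at [ 433.  -307.5  118.1] rot [-179.8    0.3   -1.4] gap 60.0 t 44.1 j [-0.69  0.34  1.66  0.    1.15  0.91]
wz total 0.0 rows 1 per 0.0
shift cm total [ 0.13  0.08 12.21] n 3 per [0.042 0.027 4.07 ]
[[282.33786799 205.84508838]
 [282.43321118 127.59397973]]
```

View pics/w15.png

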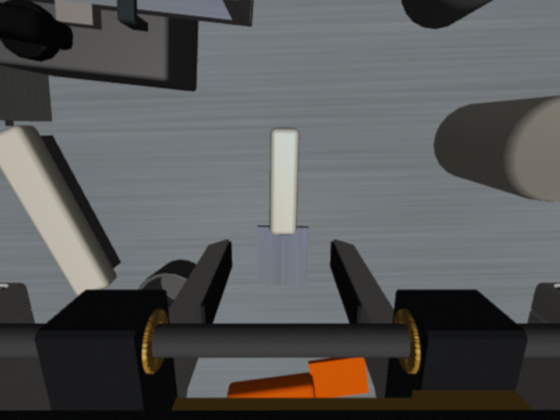

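>>> jog_arm:
  increments:
    - [0,0.08,4,0,0,0,5]
    - [0,0,3.5,0,0,0,5]
    - [0,0,2.5,0,0,0,5]
    - [0,0,1.5,0,0,0,5]
    - [0,0,0.8,0,0,0,5]
    - [0,0,0,0,0,0,1.5]
    - [0,0,0,0,0,0,1.5]
    - [0,0,0,0,0,0,1.5]
    - [0,0,0,0,0,0,1.5]
    - [0,0,0,0,0,0,1.5]
  squeeze: 30

```text
clock: 45.4
eef_pos: [434.5, -309.5, -1.5]
eef_rot: [3.141, -0.001, -0.025]
wrist_force: [-1.1, 1.7, 5.8]
finger_gap: 25.9
```

>>> jog_arm:
  increments:
    - [0,0,-1.5,0,0,0,1.5]
    - [0,0,-3.5,0,0,0,1.5]
    - [0,0,-4.5,0,0,0,1.5]
    - [0,0,-4.5,0,0,0,1.5]
    - [0,0,-4,0,0,0,1.5]
    - [0,0,-3,0,0,0,1.5]
    - [0,0,0,0,0,-9.37,1.5]
    - [0,0,0,0,0,-9.37,1.5]
    - [0,0,0,0,0,-9.37,1.5]
    - [0,0,0,0,0,-9.37,1.5]
    - [0,0,0,0,0,-9.37,1.5]
    - [0,0,0,0,0,-9.37,1.5]
    - [0,0,0,0,0,-9.37,1.5]
    - [0,0,0,0,0,-9.37,1.5]
    - [0,0,0,0,0,-9.37,1.5]
    - [0,0,0,0,0,0,1.5]

```text
clock: 47.4
eef_pos: [434.1, -309.2, 208.4]
eef_rot: [3.141, 0.0, 1.447]
wrist_force: [-0.3, 0.9, -2.4]
finger_gap: 26.1
```

```bash
python3 - <<'E'
from h import *
plan([610.2,10.6,208],82.9)
E
```

```text
at [ 434.1 -309.2  208.4] rot [180.    0.   82.9] gap 26.1 t 47.4 j [-0.69  0.25  1.55 -0.    1.34 -0.56]
wz total -0.0 rows 1 per -0.02
shift cm total [33.91 13.53  0.04] n 8 per [4.238 1.691 0.005]
```

>>> jog_arm:
  increments:
    - [4.24,1.69,0,0,0,0,1.5]
    - [4.24,1.69,0,0,0,0,1.5]
    - [4.24,1.69,0,0,0,0,1.5]
    - [4.24,1.69,0,0,0,0,1.5]
    - [4.24,1.69,0,0,0,0,1.5]
    - [4.24,1.69,0,0,0,0,1.5]
    - [4.24,1.69,0,0,0,0,1.5]
    - [4.24,1.69,0,0,0,0,1.5]
    - [0,0,3.5,0,0,0,1.5]
    - [0,0,3.5,0,0,0,1.5]
    - [0,0,1,0,0,0,1.5]
    - [0,0,0,0,0,0,1.5]

```text
clock: 48.9
eef_pos: [610.2, 10.6, 128.3]
eef_rot: [3.142, -0.0, 1.446]
wrist_force: [-0.6, -0.3, -0.9]
finger_gap: 25.9
```

```bash
python3 - <<'E'
from h import *
plan([610.2,10.6,14],82.9)
c=snap('wrist','w16')
E
```

```text
at [610.2  10.6 128.3] rot [180.   -0.   82.8] gap 25.9 t 48.9 j [-0.04  0.49  1.41  0.    1.24  0.08]
wz total -0.1 rows 1 per -0.08
shift cm total [-0.   -0.   11.43] n 3 per [-1.000e-03 -0.000e+00  3.812e+00]
```

View pics/w16.png

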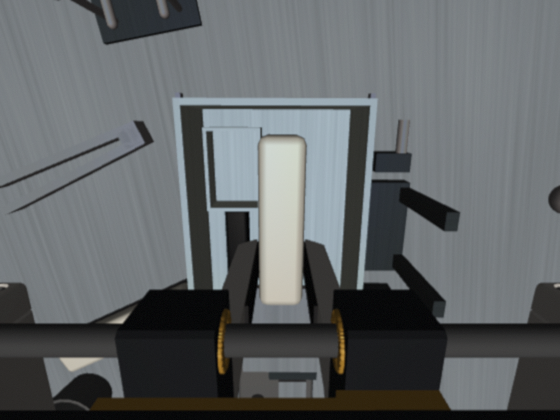

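>>> jog_arm:
  increments:
    - [-1,0.3,3,0,0,0,1.5]
    - [0,0,3,0,0,0,1.5]
    - [0,0,2.6,0,0,0,1.5]
    - [0,0,1,0,0,0,1.5]
    - [0,0,0,0,0,0,1.5]
    - [0,0,0,0,0,0,3.8]
    - [0,0,0,0,0,0,3.8]
    - [0,0,-3,0,0,0,3.8]
    - [0,0,-4,0,0,0,3.8]
    - [0,0,-4,0,0,0,3.8]
    - [0,0,-4,0,0,0,6]
    - [0,0,-4,0,0,0,6]
    - [0,0,0,0,0,0,6]

```text
clock: 50.58
eef_pos: [613.0, 0.4, 225.8]
eef_rot: [3.135, -0.0, 1.447]
wrist_force: [-0.3, 0.2, -0.3]
finger_gap: 60.1
```

```bash
python3 - <<'E'
from h import *
plan([432,-99,230],18.4)
c=snap('wrist','w17')
E
```

```text
at [6.130e+02 4.000e-01 2.258e+02] rot [179.6  -0.   82.9] gap 60.1 t 50.6 j [-0.06  0.42  1.29 -0.    1.43  0.06]
wz total 64.5 rows 7 per 9.22
shift cm total [-20.31   3.72  -0.42] n 5 per [-4.062  0.744 -0.084]
```

View pics/w17.png

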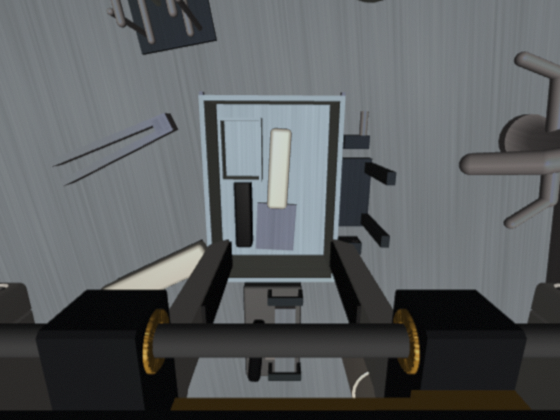

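```bash
python3 - <<'E'
from h import *
c=camera('wrist')
e=(pix2w(c,166,117,20)+pix2w(c,175,129,20))/2; t1=pix2w(c,57,165,20); t2=pix2w(c,67,185,20)
t=(t1+t2)/2; d=e-t; print(e,t1,t2,np.linalg.norm(d),np.degrees(np.arctan2(d[1],d[0])),(e+t)/2)
t=camera('top')
for r in regions_of(t,'tongs')[:3]:
        m=r['mask'].astype(np.uint8)
        cn=max(cv2.findContours(m,0,2)[0],key=cv2.contourArea)
        b=cv2.boxPoints(cv2.minAreaRect(cn)); w=np.array([pix2w(t,u,v,15) for u,v in b]);ee=[w[1]-w[0],w[2]-w[1]]; ee.sort(key=lambda q:-np.linalg.norm(q))
        print(r['conf'],w.mean(0),np.degrees(np.arctan2(ee[0][1],ee[0][0])),[np.linalg.norm(x) for x in ee])
E
```

```text
[490.24600225  93.53529362  20.        ] [339.82786744  61.53825885  20.        ] [344.60644179  35.56084376  20.        ] 154.71346658369472 16.90394725577373 [416.23157843  71.04242247  20.        ]
0.16 [ 579.27504657 -169.42380854   15.        ] -90.15150203695522 [np.float64(59.703483140675466), np.float64(33.280597042743054)]
```

```bash
python3 - <<'E'
from h import *
plan([416,71,110],16.9)
E
```

```text
at [6.114e+02 5.000e-01 2.207e+02] rot [-179.9    0.    82.9] gap 59.9 t 50.8 j [-0.06  0.42  1.29  0.    1.43  0.06]
wz total 66.0 rows 7 per 9.43
shift cm total [-16.65 -12.43  11.07] n 5 per [-3.33  -2.486  2.214]
```

>>> jog_arm:
  increments:
    - [0,0,0,0,0,9.43,6]
    - [0,0,0,0,0,9.43,6]
    - [0,0,0,0,0,9.43,6]
    - [0,0,0,0,0,9.43,6]
    - [0,0,0,0,0,9.43,6]
    - [0,0,0,0,0,9.43,6]
    - [0,0,0,0,0,9.43,6]
    - [-3.33,-2.49,0,0,0,0,6]
    - [-3.33,-2.49,0,0,0,0,6]
    - [-3.33,-2.49,0,0,0,0,6]
    - [-3.33,-2.49,0,0,0,0,6]
    - [-3.33,-2.49,0,0,0,0,6]
    - [0,0,4,0,0,0,6]
    - [0,0,4,0,0,0,6]
    - [0,0,3,0,0,0,6]
    - [0,0,0,0,0,0,6]

```text
clock: 52.78
eef_pos: [414.9, 71.0, 109.9]
eef_rot: [-3.141, 0.005, 0.295]
wrist_force: [-0.7, -0.1, -0.3]
finger_gap: 59.9
```

```bash
python3 - <<'E'
from h import *
plan([416,71,-4],16.9)
c=snap('wrist','w18')
print(w2pix(c,[[416,71,20],[490,93.5,20]]))
E
```

```text
at [414.9  71.  109.9] rot [-179.9    0.3   16.9] gap 59.9 t 52.8 j [ 0.08  0.11  1.96 -0.    1.08  1.36]
wz total 0.0 rows 1 per 0.03
shift cm total [ 0.11  0.03 11.39] n 3 per [0.037 0.01  3.796]
[[281.79605984 207.34772136]
 [281.9083701  119.79589662]]
```

View pics/w18.png

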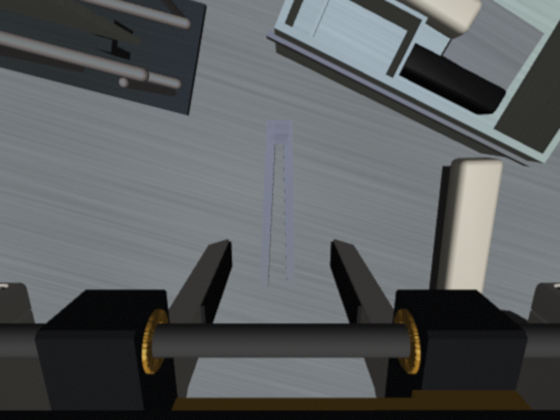

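>>> jog_arm:
  increments:
    - [0,0,3.5,0,0,0,5]
    - [0,-0.1,3.3,0,0,0,5]
    - [0,0,2.3,0,0,0,5]
    - [0,0,1.5,0,0,0,5]
    - [0,0,0.6,0,0,0,5]
    - [0,0,0,0,0,0,1.5]
    - [0,0,0,0,0,0,1.5]
    - [0,0,0,0,0,0,1.5]
    - [0,0,0,0,0,0,1.5]
    - [0,0,0,0,0,0,1.5]
  squeeze: 30

```text
clock: 54.08
eef_pos: [416.5, 72.1, 0.5]
eef_rot: [3.141, -0.001, 0.295]
wrist_force: [-1.2, 0.8, 6.0]
finger_gap: 27.5
```

>>> jog_arm:
  increments:
    - [0,0,-1.5,0,0,0,1.5]
    - [0,0,-3.5,0,0,0,1.5]
    - [0,0,-4,0,0,0,1.5]
    - [0,0,-4,0,0,0,1.5]
    - [0,0,-4,0,0,0,1.5]
    - [0,0,0,0,0,-9.43,1.5]
    - [0,0,0,0,0,-9.43,1.5]
    - [0,0,0,0,0,-9.43,1.5]
    - [0,0,0,0,0,-9.43,1.5]
    - [0,0,0,0,0,-9.43,1.5]
    - [0,0,0,0,0,-9.43,1.5]
    - [0,0,0,0,0,-9.43,1.5]
    - [0,0,0,0,0,0,1.5]

```text
clock: 55.7
eef_pos: [415.9, 72.0, 169.8]
eef_rot: [-3.142, 0.0, 1.447]
wrist_force: [0.5, -0.5, -2.0]
finger_gap: 27.4
```

```bash
python3 - <<'E'
from h import *
plan([650.6,-4.5,168],82.9)
E
```

```text
at [415.9  72.  169.8] rot [-180.     0.    82.9] gap 27.4 t 55.7 j [ 0.08  0.03  1.89 -0.    1.22  0.21]
wz total -0.0 rows 1 per -0.02
shift cm total [-4.69 24.23  0.18] n 5 per [-0.938  4.847  0.036]
```

>>> jog_arm:
  increments:
    - [-0.78,4.04,0,0,0,0,1.5]
    - [-0.78,4.04,0,0,0,0,1.5]
    - [-0.78,4.04,0,0,0,0,1.5]
    - [-0.78,4.04,0,0,0,0,1.5]
    - [-0.78,4.04,0,0,0,0,1.5]
    - [-0.78,4.04,0,0,0,0,1.5]
    - [0,0,3,0,0,0,1.5]
    - [0,0,3,0,0,0,1.5]
    - [0,0,2,0,0,0,1.5]
    - [0,0,0.7,0,0,0,1.5]
    - [0,0,0,0,0,0,1.5]

```text
clock: 57.08
eef_pos: [651.0, -4.2, 83.2]
eef_rot: [3.141, -0.0, 1.447]
wrist_force: [-0.6, 0.6, -0.5]
finger_gap: 27.5
```

```bash
python3 - <<'E'
from h import *
plan([650.6,-4.5,78],82.9)
c=snap('wrist','w19');c=snap('side','s19')
cv2.imwrite('pics/s19c.png',cv2.resize(c['image'][130:310,140:380,::-1],(800,600),interpolation=cv2.INTER_CUBIC))
E
```

```text
at [651.   -4.2  83.2] rot [180.   -0.   82.9] gap 27.5 t 57.1 j [-0.06  0.62  1.32  0.    1.2   0.06]
wz total -0.0 rows 1 per -0.01
shift cm total [-0.04 -0.04  0.52] n 1 per [-0.037 -0.038  0.517]
```

View pics/w19.png

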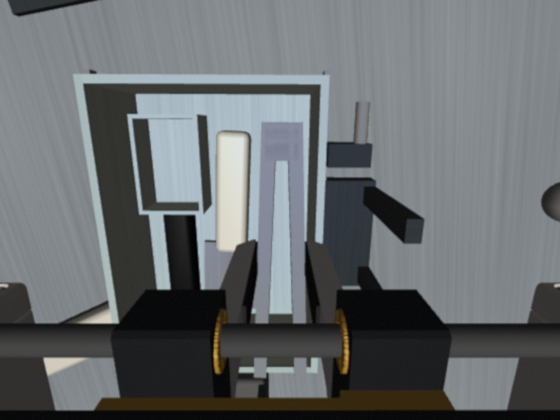

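View pics/s19c.png

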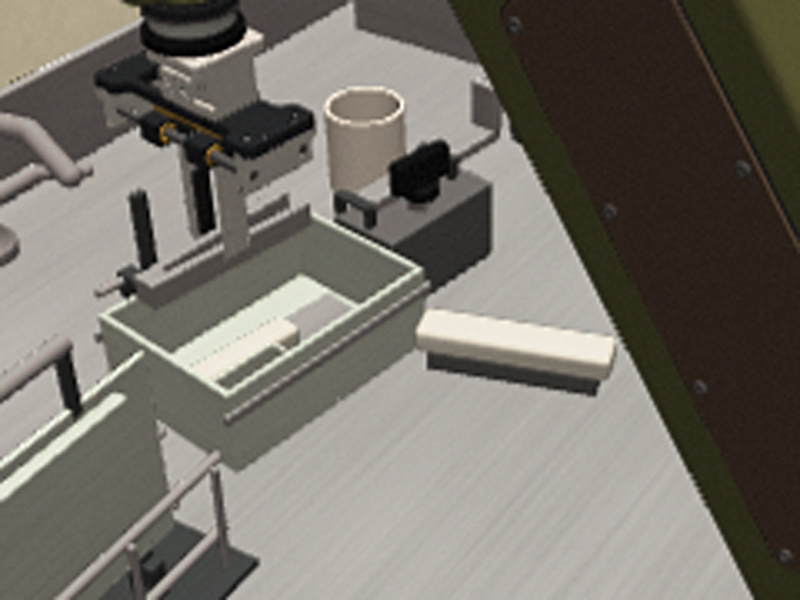

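>>> jog_arm:
  increments:
    - [0,-0.4,0.6,0,0,0,1.5]
    - [0,0,0,0,0,0,1.5]
    - [0,0,0,0,0,0,4.5]
    - [0,0,0,0,0,0,4.5]
    - [0,0,0,0,0,0,4.5]
    - [0,0,-3,0,0,0,6]
    - [0,0,-4,0,0,0,6]
    - [0,0,-4,0,0,0,6]
    - [0,0,-4,0,0,0,6]
    - [0,0,0,0,0,0,6]

```text
clock: 58.42
eef_pos: [647.9, -3.8, 230.4]
eef_rot: [3.136, -0.0, 1.448]
wrist_force: [0.3, -0.1, -0.0]
finger_gap: 59.7
```

```bash
python3 - <<'E'
from h import *
plan([432,-99,230],18.4)
c=snap('wrist','w20')
E
```

```text
at [647.9  -3.8 230.4] rot [179.7  -0.   82.9] gap 59.7 t 58.4 j [-0.06  0.5   1.16 -0.    1.48  0.06]
wz total 64.5 rows 7 per 9.22
shift cm total [-23.49   2.22   0.04] n 5 per [-4.699  0.444  0.007]
```

View pics/w20.png

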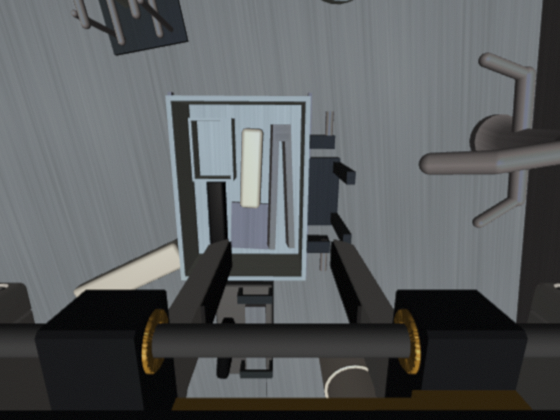

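>>> jog_arm:
  increments:
    - [0,0,0,0,0,9.22,6]
    - [0,0,0,0,0,9.22,6]
    - [0,0,0,0,0,9.22,6]
    - [0,0,0,0,0,9.22,6]
    - [0,0,0,0,0,9.22,6]
    - [0,0,0,0,0,9.22,6]
    - [0,0,0,0,0,9.22,6]
    - [-3.92,0.37,0,0,0,0,6]
    - [-3.92,0.37,0,0,0,0,6]
    - [-3.92,0.37,0,0,0,0,6]
    - [-3.92,0.37,0,0,0,0,6]
    - [-3.92,0.37,0,0,0,0,6]
    - [-3.92,0.37,0,0,0,0,6]
    - [0,0,4,0,0,0,6]
    - [0,0,4,0,0,0,6]
    - [0,0,3,0,0,0,6]
    - [0,0,0,0,0,0,6]

```text
clock: 60.6
eef_pos: [429.1, -98.5, 114.5]
eef_rot: [-3.139, 0.004, 0.321]
wrist_force: [-0.1, 0.1, 0.0]
finger_gap: 59.8
```

```bash
python3 - <<'E'
from h import *
plan([432,-99,3],18.4)
c=snap('wrist','w21')
f=lambda u,v:pix2w(c,u,v,40)
print(w2pix(c,[[432,-99,40]]))
E
```

```text
at [429.1 -98.5 114.5] rot [-179.8    0.2   18.4] gap 59.8 t 60.6 j [-0.31  0.15  1.9  -0.    1.09  0.94]
wz total -0.0 rows 1 per -0.0
shift cm total [ 0.26  0.13 11.15] n 3 per [0.086 0.045 3.718]
[[283.22386753 210.33772495]]
```

View pics/w21.png

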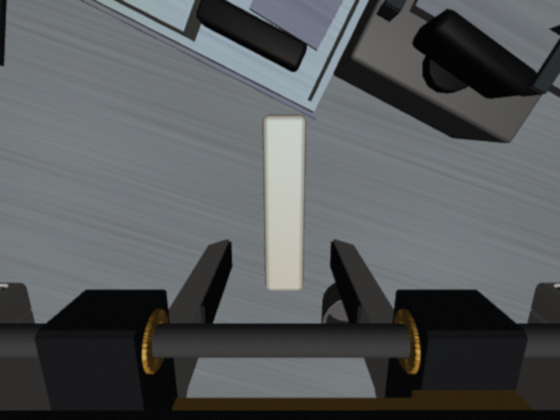

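>>> jog_arm:
  increments:
    - [0.2,0.1,3.5,0,0,0,6]
    - [0,0,3.3,0,0,0,6]
    - [0,0,2.4,0,0,0,6]
    - [0,0,1.4,0,0,0,6]
    - [0,0,0.5,0,0,0,6]
    - [0,0,0,0,0,0,2.5]
    - [0,0,0,0,0,0,2.5]
    - [0,0,0,0,0,0,2.5]
    - [0,0,0,0,0,0,2.5]
    - [0,0,0,0,0,0,2.5]
  squeeze: 30

```text
clock: 61.9
eef_pos: [433.3, -99.5, 6.3]
eef_rot: [3.141, -0.001, 0.321]
wrist_force: [-1.1, 0.2, 6.3]
finger_gap: 35.8
```

>>> jog_arm:
  increments:
    - [0,0,-1.5,0,0,0,2.5]
    - [0,0,-3.5,0,0,0,2.5]
    - [0,0,-4,0,0,0,2.5]
    - [0,0,-4,0,0,0,2.5]
    - [0,0,-4,0,0,0,2.5]
    - [0,0,0,0,0,-9.22,2.5]
    - [0,0,0,0,0,-9.22,2.5]
    - [0,0,0,0,0,-9.22,2.5]
    - [0,0,0,0,0,-9.22,2.5]
    - [0,0,0,0,0,-9.22,2.5]
    - [0,0,0,0,0,-9.22,2.5]
    - [0,0,0,0,0,-9.22,2.5]
    - [0,0,0,0,0,0,2.5]

```text
clock: 63.52
eef_pos: [432.7, -99.3, 176.4]
eef_rot: [3.141, 0.0, 1.447]
wrist_force: [-0.3, 0.4, -1.1]
finger_gap: 35.8
```

```bash
python3 - <<'E'
from h import *
plan([609,0.7,172],82.9)
c=snap('wrist','w22')
E
```

```text
at [432.7 -99.3 176.4] rot [180.    0.   82.9] gap 35.8 t 63.5 j [-0.31  0.08  1.83  0.    1.24 -0.18]
wz total -0.0 rows 1 per -0.02
shift cm total [12.1  16.26  0.44] n 5 per [2.42  3.251 0.088]
```

View pics/w22.png

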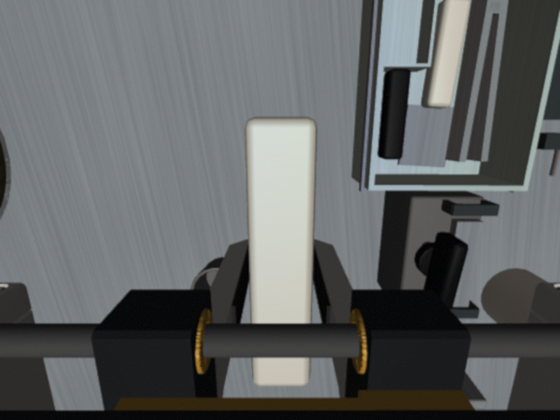

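>>> jog_arm:
  increments:
    - [2.42,3.25,0,0,0,0,2.5]
    - [2.42,3.25,0,0,0,0,2.5]
    - [2.42,3.25,0,0,0,0,2.5]
    - [2.42,3.25,0,0,0,0,2.5]
    - [2.42,3.25,0,0,0,0,2.5]
    - [0,0,3,0,0,0,2.5]
    - [0,0,3,0,0,0,2.5]
    - [0,0,3,0,0,0,2.5]
    - [0,0,2.3,0,0,0,2.5]
    - [0,0,1,0,0,0,2.5]
    - [0,0,0,0,0,0,2.5]

```text
clock: 64.95
eef_pos: [609.0, 0.8, 52.8]
eef_rot: [-3.141, 0.0, 1.446]
wrist_force: [-0.5, -0.7, -1.8]
finger_gap: 35.7
```

```bash
python3 - <<'E'
from h import *
plan([609,0.7,46],82.9)
c=snap('side','s23')
cv2.imwrite('pics/s23c.png',cv2.resize(c['image'][130:310,140:380,::-1],(800,600),interpolation=cv2.INTER_CUBIC))
E
```

```text
at [609.    0.8  52.8] rot [-180.     0.    82.8] gap 35.7 t 65.0 j [-0.06  0.57  1.48 -0.    1.09  0.07]
wz total -0.1 rows 1 per -0.06
shift cm total [-0.    0.    0.68] n 1 per [-0.005  0.003  0.678]
```

View pics/s23c.png

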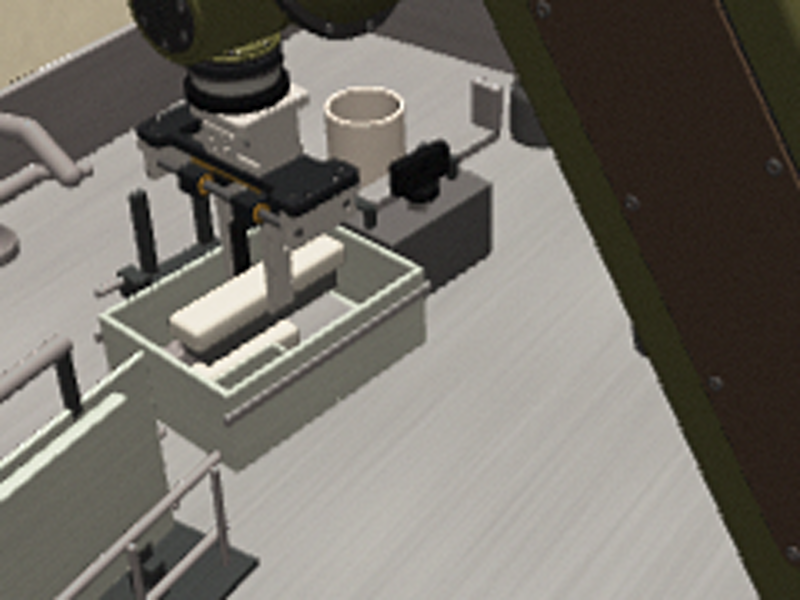

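Brush is inside the walls just above the others. I'll lower it a little more and release.

>>> jog_arm:
  increments:
    - [0,0,0.8,0,0,0,2.5]
    - [0,0,0,0,0,0,2.5]
    - [0,0,0,0,0,0,5]
    - [0,0,0,0,0,0,5]
    - [0,0,-2,0,0,0,5]
    - [0,0,-4,0,0,0,5]
    - [0,0,-4,0,0,0,5]
    - [0,0,-4,0,0,0,4]
    - [0,0,-4,0,0,0,4]
    - [0,0,0,0,0,0,4]

```text
clock: 66.25
eef_pos: [610.1, 0.7, 229.7]
eef_rot: [3.134, -0.0, 1.448]
wrist_force: [0.3, -0.8, -1.2]
finger_gap: 40.2
```

```bash
python3 - <<'E'
from h import *
plan([566,-160.5,210],77)
c=snap('wrist','w24')
c=snap('side','s24')
cv2.imwrite('pics/s24c.png',cv2.resize(c['image'][130:310,140:380,::-1],(800,600),interpolation=cv2.INTER_CUBIC))
E
```

```text
at [610.1   0.7 229.7] rot [179.6  -0.   82.9] gap 40.2 t 66.2 j [-0.06  0.41  1.29  0.    1.43  0.06]
wz total 5.9 rows 1 per 5.94
shift cm total [-16.7   -0.67   1.97] n 4 per [-4.175 -0.168  0.494]
```

View pics/w24.png

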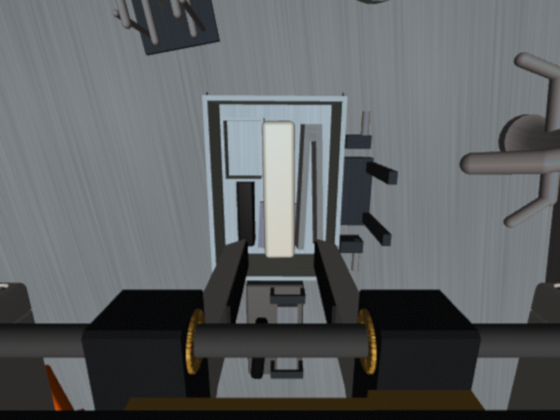

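View pics/s24c.png

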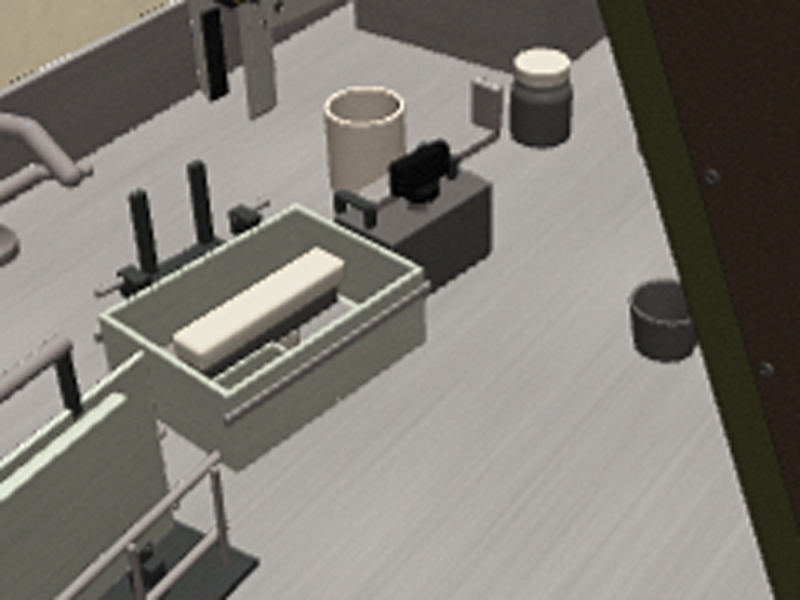

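>>> jog_arm:
  increments:
    - [0,0,0,0,0,5.9,4]
    - [-4.17,-0.17,0,0,0,0,4]
    - [-4.17,-0.17,0,0,0,0,4]
    - [-4.17,-0.17,0,0,0,0,4]
    - [-4.17,-0.17,0,0,0,0,4]
    - [0,0,2.5,0,0,0,4]
    - [0,0,0,0,0,0,4]
  squeeze: 20

```text
clock: 67.22
eef_pos: [563.9, -160.2, 197.6]
eef_rot: [-3.137, -0.001, 1.344]
wrist_force: [0.4, -0.0, -0.7]
finger_gap: 40.1
```

```bash
python3 - <<'E'
from h import *
plan([566,-160.5,101],77)
c=snap('wrist','w25')
print(w2pix(c,[[566,-160.5,135]]))
E
```

```text
at [ 563.9 -160.2  197.6] rot [-179.7   -0.    77. ] gap 40.1 t 67.2 j [-0.34  0.38  1.4   0.    1.36 -0.11]
wz total -0.0 rows 1 per -0.0
shift cm total [0.02 0.22 9.66] n 2 per [0.008 0.108 4.829]
[[284.66557501 218.28297469]]
```

View pics/w25.png

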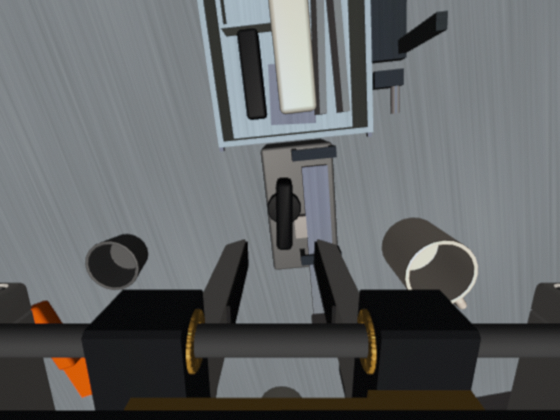

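>>> jog_arm:
  increments:
    - [0,0.1,3,0,0,0,4]
    - [0,0,3,0,0,0,4]
    - [0,0,2.4,0,0,0,4]
    - [0,0,1.2,0,0,0,4]
    - [0,0,0,0,0,0,0.8]
    - [0,0,0,0,0,0,0.8]
    - [0,0,0,0,0,0,0.8]
    - [0,0,0,0,0,0,0.8]
    - [0,0,0,0,0,0,0.8]

```text
clock: 68.4
eef_pos: [566.3, -160.6, 104.7]
eef_rot: [3.14, 0.0, 1.345]
wrist_force: [-2.1, 0.3, 5.8]
finger_gap: 13.9
```

>>> jog_arm:
  increments:
    - [0,0,0,0,0,7,0.8]
    - [0,0,0,0,0,7,0.8]
    - [0,0,0,0,0,7,0.8]
    - [0,0,0,0,0,7,0.8]
    - [0,0,0,0,0,7,0.8]
    - [0,0,0,0,0,7,0.8]
    - [0,0,0,0,0,7,0.8]
    - [0,0,0,0,0,7,0.8]
    - [0,0,0,0,0,7,0.8]
    - [0,0,0,0,0,7,0.8]
    - [0,0,0,0,0,7,0.8]
    - [0,0,0,0,0,7,0.8]
    - [0,0,0,0,0,1,0.8]
    - [0,0,0,0,0,0,0.8]
    - [0,0,0,0,0,0,0.8]

```text
clock: 70.28
eef_pos: [566.3, -160.5, 104.7]
eef_rot: [3.141, -0.001, -0.139]
wrist_force: [-1.5, 1.2, 6.2]
finger_gap: 13.6
```

Turned fully back. Release, raise and take the last look.

>>> jog_arm:
  increments:
    - [0,0,0,0,0,0,4]
    - [0,0,0,0,0,0,4]
    - [0,0,-2.5,0,0,0,4]
    - [0,0,-4,0,0,0,4]
    - [0,0,-4,0,0,0,4]
    - [0,0,-4,0,0,0,4]
    - [-4,0,-4,0,0,0,4]
    - [-5,0,-2,0,0,0,4]
    - [-5,0,0,0,0,0,4]
    - [0,0,0,0,0,0,4]
    - [0,0,0,0,0,0,4]

```text
clock: 71.65
eef_pos: [427.8, -141.2, 308.9]
eef_rot: [3.142, -0.0, -0.139]
wrist_force: [0.6, -0.4, 0.4]
finger_gap: 39.8
```

```bash
python3 - <<'E'
from h import *
c=snap('wrist','w26');c=snap('side','s26');t=snap('top','t26')
s=read_state();print(s['eef_pos'],s['wrist_force'])
c=camera('top')
for o in 'soap jar beaker pan scourer mug'.split():
    for r in recognise(c,o)[:2]: print(o,round(r['conf'],2),cam2w(c,r['centre']).round(0))
E
```

```text
[ 428.02155195 -141.20308499  308.25549453] [-0.56492088  0.21140732 -0.44022807]
soap 0.97 [ 483. -472.  117.]
jar 0.59 [ 613. -436.   85.]
jar 0.35 [501. 299.  11.]
beaker 0.69 [ 350. -201.    5.]
pan 0.89 [748. 237.  28.]
scourer 0.79 [699. 321.  32.]
mug 0.89 [ 715. -281.   38.]
mug 0.57 [ 483. -473.  117.]
```

View pics/w26.png

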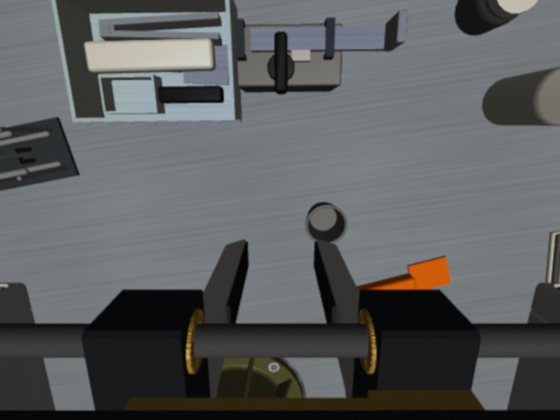

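View pics/s26.png

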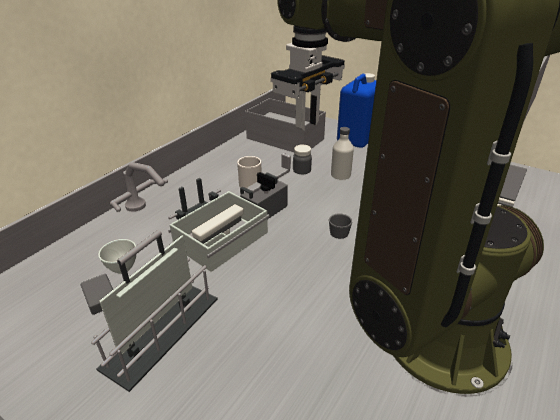

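View pics/t26.png

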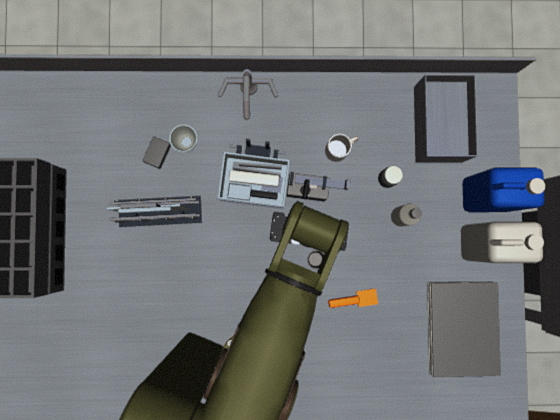

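```bash
python3 -c "
from h import *
print(sign_off()); print(read_state()['clock'])"
```

```text
the job is handed in; nothing more can be done
None
the job is handed in; nothing more can be done
```

The job is finished and handed in at about 72 s of the 210 s allowed. No verdict is reported, so this rests on my own last pictures.

- **Done:** I freed the knob, pulled the slide fully back (about 50 mm), and swung the lid to vertical. I lifted it off its pins and stood it handle up in the rack slot. The scoop, scraper, tongs and brush went into the tub, and I turned the knob back to tight.
- **Last checks:**
  - The knob bar lies across the slide, which is still fully back.
  - The lid stands upright in the rack.
  - All four utensils lie inside the tub below the rim. The brush rests on top of the others and its height there was not measured.
  - The six bystanders were found within about 4 mm of their first positions.
  - The gripper is clear of everything, and the orange look-alike was left alone.
- **Fingertip disagreement:** the fingertips actually sit about 10 mm behind the reported tool point, not 22 mm ahead as stated. My first try at the knob therefore closed above the bar without turning it. I corrected the heights from the pictures and used the corrected offset afterwards.
- **Scoop moved:** it had shifted a couple of centimetres during the run, so I measured it again before picking it up.

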